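# Unload the bur cassette into the carrying basket

### The arm

A 6-joint arm with a two-finger parallel gripper is mounted at the origin on the work surface. World frame = base frame: x ahead of the robot, y to its left, z up, the work surface at z = 0. Lengths are in m, angles in rad, forces in N, time in s.
With the tool pointing down it reaches from about 0.3 to 1 m from the base axis. Payload 5.1 kg.
Tool frame: the origin (TCP) lies between the finger pads; the fingertips stand 14 mm ahead of it and the grasp point (between the pads) lies 5 mm behind it; z points along the fingers, x is the direction in which the jaws open and shut, and the axes are right-handed (so a half turn about z gives the same grasp; the last joint's range is limited). The gripper opens to 95 mm and grips with 3 to 60 N. Pads are 20 mm wide; open, the fingers measure 119 mm over their backs; the gripper's body (75 mm by 180 mm) begins 59 mm behind the grasp point.
Start: joints at [-1.4, 0.124, 1.65, -0, 1.367, -0.083], TCP at [0.163, -0.629, 0.229] pointing down, gripper open.
Joint ranges: [-2.61, 2.61], [-1.02, 2.33], [0.03, 2.71], [-1.35, 4.49], [0.32, 2.68], [-2.91, 2.91]. Speed limits (rad/s): [2.57, 2.57, 3.14, 3.14, 3.14, 3.14].

### API

Orientations are given as a 3x3 rotation matrix whose columns are the frame's x, y, z axes.
In Python, from rig import bot, camera, camera_model, sign_off gives the robot as it stands. The module is installed in compiled form; this text tells all that it offers.
- The arm moves only by the tool send_rows, never from a script. Its argument "motion" is a list of rows, each a list of 3 entries, a list of its own where there are three numbers: the finger opening in mm, from 0 to 95.1, then the shift along the world's x, y, z in mm, then the turn about the world's z in rad. A call has exactly 10 rows; each row is the pose to reach, as a shift and turn from the pose commanded when the call began; what a row does not reach only later rows make up. A row lasts 1/12 s, in which the tool goes at most 41.7 mm and 7.16 degrees, less where a joint would pass 70% of its speed; a pose out of reach is approached as far as the arm can. A call with a gripper value outside its range is refused whole. The fingers move at their own pace and stop on an object; "force" is the grip in N (left out, the last holds). Time passes only in rows, so rows that repeat a pose let the fingers close, or fill a call up. It gives the time, the measured TCP pose, the force and the opening at its end, in the units of the state.
- bot.get_state(): the state, without advancing time (a new reading comes with each control period).
- camera(name): name is "scene" or "top"; returns the picture (400x640x3 uint8, blue, green, red); there is no depth.
- camera_model(name): a dict with "fx", "fy", "cx", "cy" (pixels), "k1" (the pictures are not rectified: a ray, as slopes to the right and down, at radius r is drawn at 1 + k1 r^2 times it, then the intrinsics apply), "xyz" and "attitude" of the camera in the world. Camera axes: x right, y down, z forward; pixel columns grow to the right and rows downward; lengths in m; the calibration is good to about 2 mm. A picture is of the moment at which its call begins. camera_model takes no time and is no camera call.
- sign_off(): hands the job in, once; it reports no verdict.
The state is a dict: "clock": time; "joint_pos": joint angles; "qvel": joint speeds; "effort": joint torques, N m; "tool_pos": TCP position; "ee_rot": TCP orientation; "force": force on the tool from outside, world axes, zero at the start; "moment": the same for the moment, N m; "opening": finger opening in m.
Only numpy, scipy, OpenCV 4.12 (cv2) and the standard library are available. Lean on these libraries where they do the work, as an engineer would, in place of code of your own. Each camera call takes 0.05 s, during which the arm holds its last target.

### The job

Lift the steel basket with the arch handle off its stand and set it down flat and wholly on the ribbed rubber mat, and unload the cassette into it: flip the cam lever right over to free the hold-down bar, slide the bar fully open, and lift every bur block that is there out of its pocket and stand it upright on the basket's floor. Do not knock over the dropper bottles.

Things in the scene. Friction and masses are not known exactly. Their poses are not given: they have to be found in the camera images.
- block1: Bur block (six alike, 3 to 5 present): aluminium body 30 x 30 x 21 mm; round steel lifting post, 11 mm thick, from its centre to 61 mm above the underside; tiny burs 9 mm high along one edge. 60 g. Origin: centre of underside, z along the post. Starts in the pocket at cassette x -32, y -48, underside 4 mm over the bench; just 3 mm of body and the post stand out
- block2: Bur block (six alike, 3 to 5 present): aluminium body 30 x 30 x 21 mm; round steel lifting post, 11 mm thick, from its centre to 61 mm above the underside; tiny burs 9 mm high along one edge. 60 g. Origin: centre of underside, z along the post. Starts in the pocket at cassette x -32, y 0, underside 4 mm over the bench; just 3 mm of body and the post stand out
- block3: Bur block (six alike, 3 to 5 present): aluminium body 30 x 30 x 21 mm; round steel lifting post, 11 mm thick, from its centre to 61 mm above the underside; tiny burs 9 mm high along one edge. 60 g. Origin: centre of underside, z along the post. Starts in the pocket at cassette x -32, y 48, underside 4 mm over the bench; just 3 mm of body and the post stand out
- block4: Bur block (six alike, 3 to 5 present): aluminium body 30 x 30 x 21 mm; round steel lifting post, 11 mm thick, from its centre to 61 mm above the underside; tiny burs 9 mm high along one edge. 60 g. Origin: centre of underside, z along the post. Starts in the pocket at cassette x 32, y -48, underside 4 mm over the bench; just 3 mm of body and the post stand out
- block5: Bur block (six alike, 3 to 5 present): aluminium body 30 x 30 x 21 mm; round steel lifting post, 11 mm thick, from its centre to 61 mm above the underside; tiny burs 9 mm high along one edge. 60 g. Origin: centre of underside, z along the post. Starts in the pocket at cassette x 32, y 0, underside 4 mm over the bench; just 3 mm of body and the post stand out
- block6: Bur block (six alike, 3 to 5 present): aluminium body 30 x 30 x 21 mm; round steel lifting post, 11 mm thick, from its centre to 61 mm above the underside; tiny burs 9 mm high along one edge. 60 g. Origin: centre of underside, z along the post. Starts in the pocket at cassette x 32, y 48, underside 4 mm over the bench; just 3 mm of body and the post stand out
- cassette: Aluminium cassette fixed to the bench, 122 mm (x) by 220 mm (y, -105 to +115), 22 mm high. Two rows (x -32, +32) of three square pockets (y -48, 0, +48), 31.5 mm wide, 18 mm deep: blocks come out only straight up. Origin: on the bench, middle of the pocket pattern. The hold-down bar runs between the rows; the cam lever is at the +y end
- hold_bar (a joint): Dark steel hold-down bar between the rows, sliding in cassette +y by 24 mm. 0 = its six teeth lie over the block edges (blocks cannot come out), 0.024 = open, teeth between the pockets. Its top is 31 mm above the bench. 1.5 N to slide, stays where left; the locked cam lever stops it after about 4 mm
- bar_tab (a point): Top centre of the upright tab at the bar's -y end, 64 mm above the bench; tab is 14 mm (cassette x) by 10 mm (cassette y), 33 mm tall above the bar. Moves with the bar; axes parallel to the cassette's
- cam_lever (a joint): Cam lever turning about a level axis parallel to cassette y. 0 (found at 0 to 0.12) = locked: handle leans 30 degrees from upright towards cassette -x over the bar, its flat cam nose lies across the bar's end. 1.05 = free: handle leans 30 degrees to cassette +x, nose raised. Stiff (0.04 N m), stays where left; push it over by its handle
- lever_tip (a point): Centre of the 16 mm black ball at the end of the lever's 10 mm thick round handle, 62 mm from the lever's pivot
- lever_pivot (a point): Point on the lever's turning axis, 31 mm above the bench, at cassette x = 33, y = 81 mm
- basket: Open steel basket 120 (x) by 140 mm (y), walls 35 mm high, 3 mm thick, floor 3 mm. Fixed arch handle along its middle (x = 0): uprights at y -46 and +46, grip bar 12 x 12 mm, 98 mm long in y, 80 to 92 mm above the underside. Each side of it a bay 51 x 134 mm: room for three blocks 44 mm apart. About 0.35 kg. Origin: centre of underside. Starts on the stand
- stand: Fixed steel drip stand, flat top plate 100 (x) by 120 (y) mm, 40 mm high, no rim. Origin: on the bench under its centre
- mat: Fixed dark rubber mat, 180 mm (x) by 200 mm (y), 3 mm thick, flat. Origin: on the bench under its centre
- bottle1: Amber dropper bottle, 38 mm diameter, 92 mm tall; a bystander towards the back. Origin: centre of underside
- bottle2: Amber dropper bottle, 38 mm diameter, 92 mm tall; a bystander towards the back. Origin: centre of underside
Mind the look-alikes: they are no part of the job. Leave any purple look-alike of the block5 alone.

How it is judged:
By the outcome, as a careful person would: the job done as asked, in the order asked, and still so for the second after the job is handed in, with the robot touching nothing.
Of block1, block2, block3, block4, block5, block6 only 3 to 5 are there at a start; the rules pass over those that are not, and their reading is None.
At some moment in a run one of basket may be knocked a few centimetres aside while the robot is not near it.
It also fails if it takes over 210 s, if anything falls off the work surface, if the arm or the gripper's body presses on something with over 40 N, if the wrist force passes 120 N, or if a joint passes its speed limit or range.

## Working session

There is one attempt and no reset: what is moved stays moved. The work goes in short steps, Python scripts to look and compute and a tool call to move; the robot and the scene stay as the last step left them, time stands still between calls to the robot, and variables do not carry over. Pictures are saved under pics/ and viewed, and the job is handed in when it is done.

Besides the shell and the picture viewer there is one more tool, called after "Call:" as name(argument=value, ...) on one line, values as JSON. send_rows: Moves the arm, as the interface text tells. Its arguments: {"type":"object","properties":{"motion":{"type":"array"},"force":{"type":"number"}},"required":["motion"]}

```bash
mkdir -p pics
cat > h.py <<'E'
import numpy as np,cv2
from rig import bot,camera,camera_model
def R_of(m):
    a=np.array(m['attitude'],float)
    return a
def ray(name,u,v):
    m=camera_model(name)
    x=(u-m['cx'])/m['fx'];y=(v-m['cy'])/m['fy']
    xd,yd=x,y
    for _ in range(20):
        r2=x*x+y*y; s=1+m['k1']*r2; x,y=xd/s,yd/s
    d=R_of(m)@np.array([x,y,1.]); return np.array(m['xyz']),d
def at(name,u,v,z):
    o,d=ray(name,u,v); return o+d*(z-o[2])/d[2]
def proj(name,p):
    m=camera_model(name); q=R_of(m).T@(np.array(p)-np.array(m['xyz'])); x,y=q[0]/q[2],q[1]/q[2]
    s=1+m['k1']*(x*x+y*y); return np.array([m['fx']*x*s+m['cx'],m['fy']*y*s+m['cy']])
def tri(u1,u2):
    o1,d1=ray('scene',*u1);o2,d2=ray('top',*u2)
    A=np.c_[d1,-d2];t=np.linalg.lstsq(A,o2-o1,rcond=None)[0]
    a,b=o1+d1*t[0],o2+d2*t[1]; return (a+b)/2,np.linalg.norm(a-b)
def snap(name,f,box=None,k=1):
    im=camera(name)
    cv2.imwrite('pics/raw_'+f+'.png',im)
    crop(im,f,box,k)
def crop(im,f,box=None,k=1):
    if box: im=im[box[1]:box[3],box[0]:box[2]]
    if k!=1: im=cv2.resize(im,None,fx=k,fy=k,interpolation=cv2.INTER_CUBIC)
    cv2.imwrite('pics/'+f+'.png',im)
E
python3 - <<'E'
from h import *
for n in('scene','top'):
    print(camera_model(n)); snap(n,n+'0')
s=bot.get_state(); print(s)
E
```

```text
{'fx': 485.99337739790474, 'fy': 485.99337739790474, 'cx': 325.6600682670249, 'cy': 197.66900920799065, 'k1': -0.059128893416979696, 'xyz': array([ 1.12682714, -0.78174223,  0.92803284]), 'attitude': array([[ 0.84109344,  0.36664659, -0.39765826],
       [ 0.54086711, -0.56337782,  0.6245544 ],
       [ 0.0049589 , -0.74038889, -0.67216047]])}
{'fx': 365.51594377095444, 'fy': 365.51594377095444, 'cx': 320.2465519847006, 'cy': 196.34277786087148, 'k1': -0.0009076261484292076, 'xyz': array([0.52613998, 0.01873718, 0.84269188]), 'attitude': array([[ 0.00966893, -0.99518669,  0.09751907],
       [-0.99995129, -0.0098161 , -0.00102948],
       [ 0.00198178, -0.09750437, -0.99523312]])}
{'clock': 0.1, 'joint_pos': array([-1.39961100e+00,  1.24459500e-01,  1.65149638e+00, -2.90813072e-05,
        1.36750313e+00, -8.25895842e-02]), 'qvel': array([ 1.19824277e-03, -1.37368719e-04, -2.79666076e-03,  6.35578814e-05,
       -9.68725590e-04, -8.35046764e-04]), 'effort': array([ 2.22829840e-04, -4.18881047e+01, -3.61096895e+01,  7.77134160e-02,
        4.62627690e-02, -7.72285625e-05]), 'tool_pos': array([ 0.16306734, -0.62865569,  0.22752152]), 'ee_rot': array([[ 2.51065134e-01, -9.67970133e-01, -3.46000669e-04],
       [-9.67968403e-01, -2.51065341e-01,  1.83422402e-03],
       [-1.86234285e-03, -1.25591986e-04, -9.99998258e-01]]), 'force': array([ 0.37178522,  0.08581337, -0.06417788]), 'moment': array([-0.0118212 , -0.01900721, -0.04507977]), 'opening': 0.09519058731952924}
```

View pics/scene0.png

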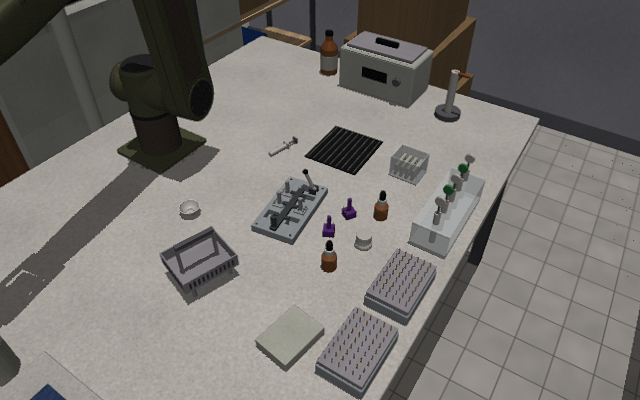

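View pics/top0.png

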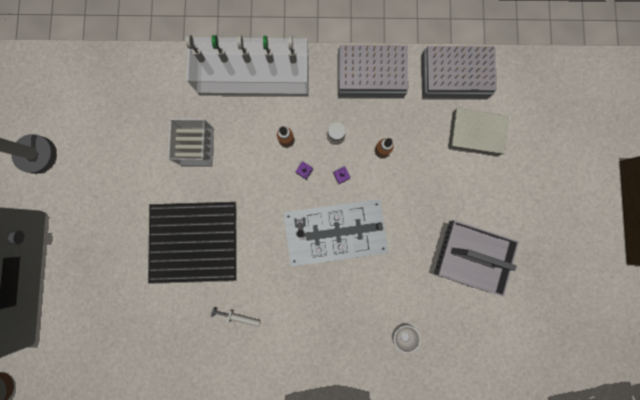

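Run:
```python
from h import *
t=cv2.imread('pics/raw_top0.png');s=cv2.imread('pics/raw_scene0.png')
crop(t,'t_cas',(275,190,400,275),6)
crop(t,'t_bas',(425,205,530,305),6)
crop(s,'s_cas',(240,160,340,250),7)
crop(s,'s_bas',(150,215,250,300),7)
```

```text
(no output)
```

View pics/t_cas.png

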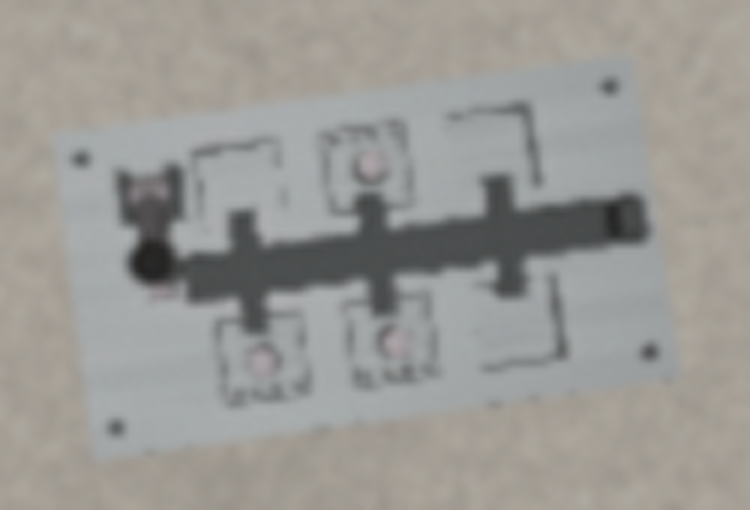

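View pics/t_bas.png

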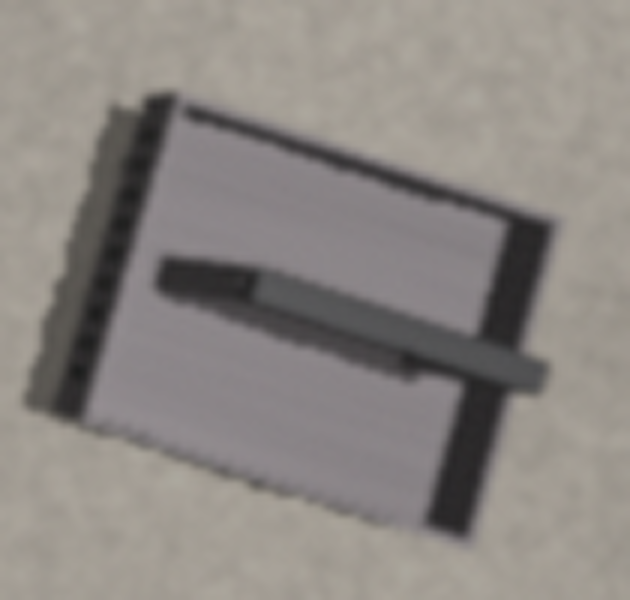

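View pics/s_cas.png

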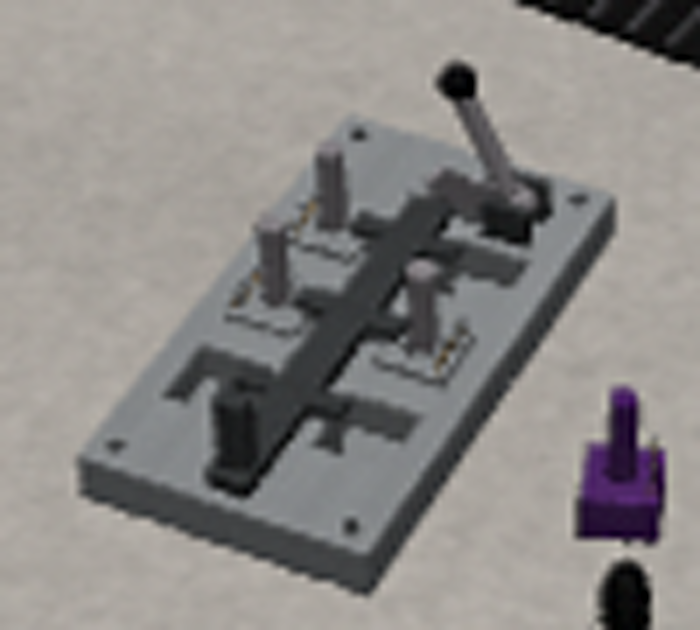

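View pics/s_bas.png

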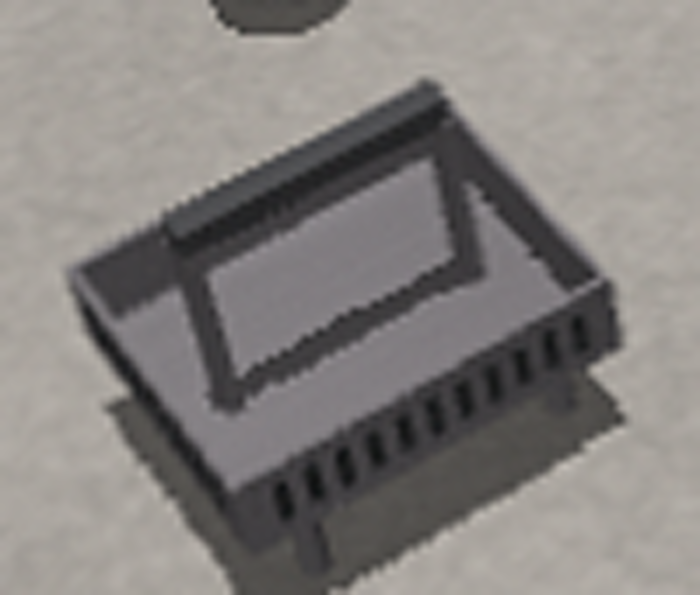

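```bash
cat > fit.py <<'E'
from h import *
from scipy.optimize import least_squares
def fit(obs,x0,z0=0,free=True):
    # obs: (cam,(u,v),(local xyz)); pose x,y,yaw
    def f(p):
        c,s=np.cos(p[2]),np.sin(p[2])
        r=[]
        for cam,uv,l in obs:
            w=[p[0]+c*l[0]-s*l[1],p[1]+s*l[0]+c*l[1],l[2]+z0]
            r+=list(proj(cam,w)-np.array(uv))
        return np.array(r)
    q=least_squares(f,x0,loss='soft_l1'); return q.x,f(q.x).reshape(-1,2)
E
python3 - <<'E'
from fit import *
T=lambda a,b:(275+a/6-.4,190+b/6-.4)
S=lambda a,b:(240+a/7-.4,160+b/7-.4)
o=[('top',T(55,133),(.061,.115,.022)),('top',T(632,60),(.061,-.105,.022)),('top',T(680,375),(-.061,-.105,.022)),('top',T(95,458),(-.061,.115,.022)),
('scene',S(80,460),(-.061,-.105,.022)),('scene',S(370,550),(.061,-.105,.022)),('scene',S(614,197),(.061,.115,.022)),('scene',S(350,115),(-.061,.115,.022)),
('top',T(264,361),(-.032,.048,.065)),('top',T(395,343),(-.032,0,.065)),('top',T(372,168),(.032,0,.065)),
('scene',S(330,150),(-.032,.048,.065)),('scene',S(271,220),(-.032,0,.065)),('scene',S(423,268),(.032,0,.065))]
p,r=fit(o,[.48,.0,.1]);print('cassette',p);print(r.round(1))
c,s=np.cos(p[2]),np.sin(p[2]);R=np.array([[c,-s],[s,c]])
for n,l in dict(b3=(-.032,.048),b2=(-.032,0),b5=(.032,0),piv=(.033,.081)).items(): print(n,p[:2]+R@l)
t,e=tri(S(458,80),T(153,262));print('tip',t,e,R.T@(t[:2]-p[:2]))
t,e=tri(S(237,395),T(622,217));print('tab',t,e,R.T@(t[:2]-p[:2]))
B=lambda a,b:(425+a/6-.4,205+b/6-.4)
C=lambda a,b:(150+a/7-.4,215+b/7-.4)
# basket: rim corners z=.035 
o=[('top',B(180,98),(.06,.07,.035)),('top',B(556,220),(.06,-.07,.035)),('top',B(470,542),(-.06,-.07,.035)),('top',B(80,423),(-.06,.07,.035)),
('scene',C(72,272),(-.06,-.07,.035)),('scene',C(232,488),(.06,-.07,.035)),('scene',C(612,283),(.06,.07,.035)),
('top',B(546,375),(0,-.049,.092)),('top',B(255,282),(0,.049,.092)),('scene',C(170,228),(0,-.049,.092)),('scene',C(437,92),(0,.049,.092))]
p,r=fit(o,[.45,-.35,-.3],.04);print('basket',p);print(r.round(1))
# mat
t=[at('top',u,v,.003) for u,v in((149,204),(236,203),(236,281),(149,282))];print(np.array(t),np.mean(t,0))
for u,v in ((285,136),(385,147)):print('bottle',at('top',u,v,.09))
for u,v in ((304,171),(342,175)):print('purple',at('top',u,v,.03))
E
```

```text
cassette [ 0.52763685 -0.02206582  0.14691535]
[[-0.5 -0.1]
 [ 0.1 -1.3]
 [ 0.5  0.4]
 [-0.2  0.3]
 [-0.5 -0.8]
 [-0.4  0.6]
 [ 0.2 -0.6]
 [-0.2 -0.4]
 [-0.2  0.1]
 [ 0.5 -0. ]
 [ 0.1 -0.9]
 [ 0.1 -0.5]
 [ 0.2  0.1]
 [-0.2 -0.1]]
b3 [0.48895497 0.02073269]
b2 [ 0.49598157 -0.02675022]
b5 [ 0.55929212 -0.01738143]
piv [0.54842397 0.06289237]
tip [0.52375087 0.05879576 0.08821476] 0.0006851540348017071 [0.00799301 0.08055935]
tab [ 0.54043909 -0.10679532  0.06086027] 0.0011699886174098772 [ 0.000261   -0.08569082]
basket [ 0.47703321 -0.31254534 -0.30688032]
[[-0.3 -1.5]
 [ 1.4 -0.9]
 [ 0.6  1.2]
 [ 0.3 -0.4]
 [-0.9 -1.1]
 [ 0.3  0.1]
 [ 0.3 -1.2]
 [ 0.5  0.4]
 [-0.1 -0.1]
 [-0.1 -0.6]
 [ 0.6 -1.3]]
[[0.58682076 0.41186618 0.003     ]
 [0.59109855 0.21174947 0.003     ]
 [0.41462849 0.20608678 0.003     ]
 [0.41053951 0.40212946 0.003     ]] [0.50077183 0.30795797 0.003     ]
bottle [0.72665261 0.09330428 0.09      ]
bottle [ 0.70523014 -0.11686278  0.09      ]
purple [0.66268212 0.05498955 0.03      ]
purple [ 0.65444346 -0.03051949  0.03      ]
```

Call:
send_rows(motion=[[95,[20,20,0],0.07],[95,[40,40,0],0.14],[95,[60,60,0],0.21],[95,[80,80,0],0.28],[95,[100,100,0],0.35],[95,[120,120,0],0.42],[95,[140,140,0],0.49],[95,[160,160,0],0.56],[95,[175,175,0],0.6],[95,[180,180,0],0.62]], force=40)

```text
clock: 0.93
tool_pos: [0.3447, -0.447, 0.2281]
ee_rot: [[0.769, -0.639, 0.0], [-0.639, -0.769, 0.001], [-0.001, -0.001, -1.0]]
force: [0.8, 0.4, -0.6]
opening: 0.095
```

Run:
```python
from h import *
snap('top','top1',(400,180,560,320),5)
s=bot.get_state(); print(s['tool_pos'],s['ee_rot'][:,0],s['force'])
```

```text
[ 0.34464847 -0.44723824  0.2282302 ] [ 7.69541594e-01 -6.38596422e-01 -5.86813225e-04] [ 0.3823241   0.93657511 -0.33467981]
```

View pics/top1.png

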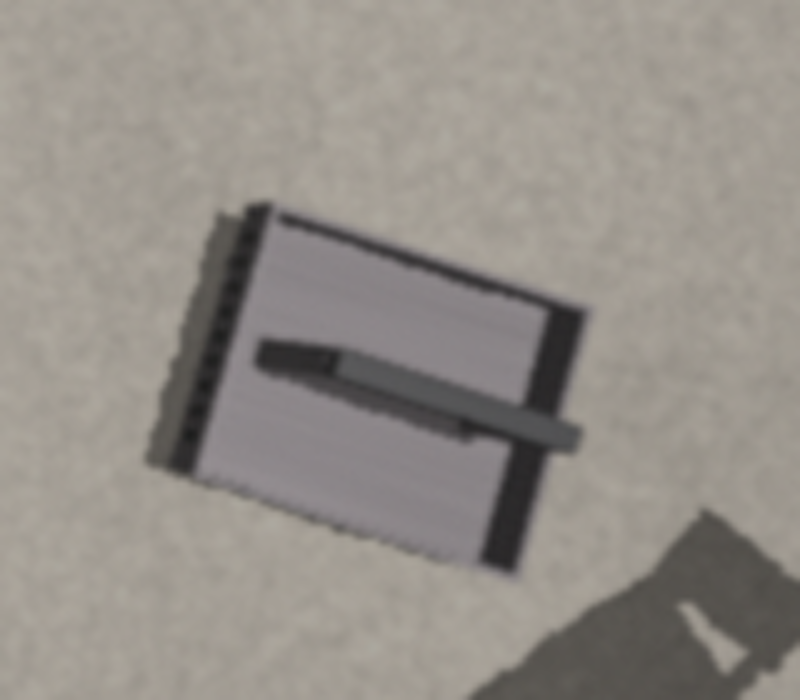

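The basket is unmoved: the handle end is at about (516,267), as before. I'll go over the handle and down.

Call:
send_rows(motion=[[95,[25,25,0],0.08],[95,[50,50,0],0.16],[95,[75,76,0],0.24],[95,[100,102,0],0.32],[95,[120,122,0],0.37],[95,[132,135,0],0.386],[95,[132,135,-20],0.386],[95,[132,135,-45],0.386],[95,[132,135,-60],0.386],[95,[132,135,-60],0.386]])

```text
clock: 1.82
tool_pos: [0.4727, -0.3133, 0.1639]
ee_rot: [[0.952, -0.307, -0.007], [-0.307, -0.952, 0.005], [-0.008, -0.002, -1.0]]
force: [-0.7, 0.7, -0.4]
opening: 0.0947
```

Run:
```python
from h import *
s=bot.get_state(); print(s['tool_pos'],s['ee_rot'][:,0],s['force'])
snap('scene','sc2',(130,150,290,310),5)
snap('top','top2',(400,180,560,320),5)
```

```text
[ 0.4726507  -0.31334432  0.16387738] [ 0.95162745 -0.30715785 -0.00769747] [-0.72739937  0.71820131 -0.3548613 ]
```

View pics/sc2.png

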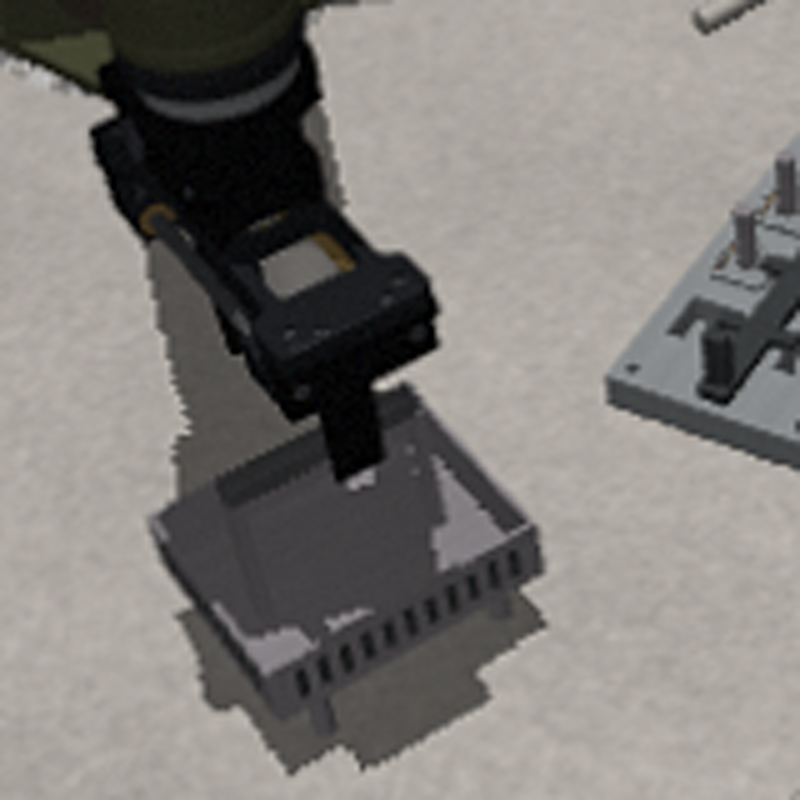

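Call:
send_rows(motion=[[95,[0,0,-15],0],[95,[0,0,-30],0],[95,[0,0,-44],0],[95,[0,0,-44],0],[0,[0,0,-44],0],[0,[0,0,-44],0],[0,[0,0,-44],0],[0,[0,0,-44],0],[0,[0,0,-44],0],[0,[0,0,-44],0]], force=45)

```text
clock: 2.75
tool_pos: [0.4754, -0.3143, 0.1252]
ee_rot: [[0.952, -0.306, 0.001], [-0.306, -0.952, -0.001], [0.001, 0.0, -1.0]]
force: [-0.0, -0.1, 0.4]
opening: 0.0603
```

Call:
send_rows(motion=[[0,[0,0,0],0],[0,[0,0,0],0],[0,[0,0,2],0],[0,[0,0,6],0],[0,[0,0,12],0],[0,[0,0,20],0],[0,[0,0,30],0],[0,[0,0,42],0],[0,[0,0,50],0],[0,[0,0,50],0]])

```text
clock: 3.58
tool_pos: [0.4765, -0.3152, 0.1782]
ee_rot: [[0.952, -0.306, 0.004], [-0.306, -0.952, -0.003], [0.005, 0.002, -1.0]]
force: [-0.8, -0.8, 1.2]
opening: 0.0006
```

Run:
```python
from h import *
s=bot.get_state(); print(s['tool_pos'],s['ee_rot'],s['force'],s['opening'])
snap('scene','sc3',(130,130,290,290),5)
```

```text
[ 0.47652049 -0.31523225  0.17824986] [[ 0.95201744 -0.30601398  0.00427092]
 [-0.30600125 -0.95202509 -0.00338523]
 [ 0.00510195  0.00191589 -0.99998515]] [-0.7914104  -0.76734884  1.22226882] 0.000621445188762769
```

View pics/sc3.png

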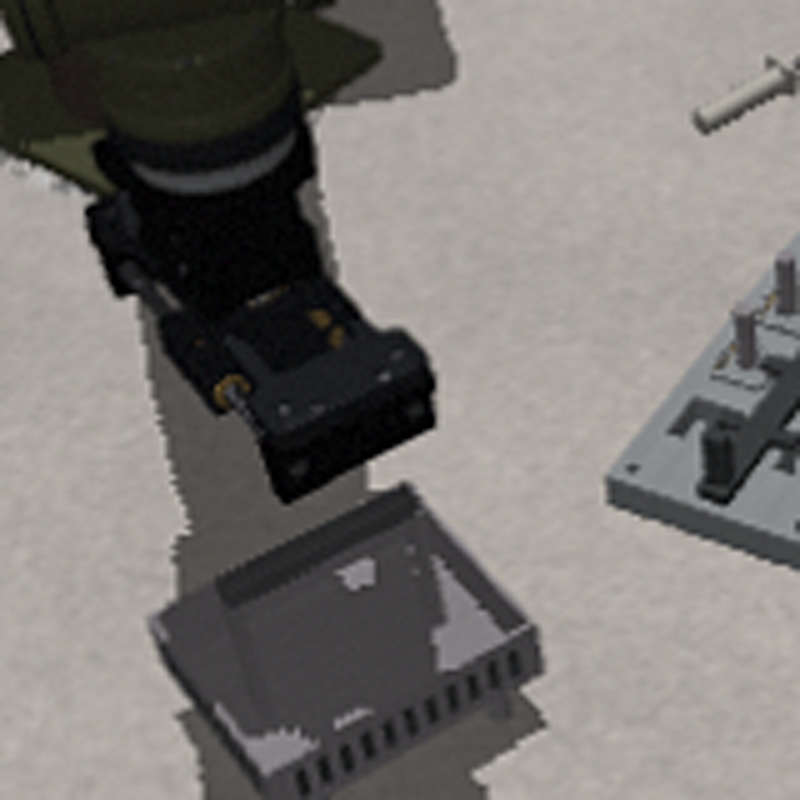

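Call:
send_rows(motion=[[60,[0,0,0],0],[60,[0,0,0],0],[60,[0,0,0],0],[60,[0,0,0],0],[60,[0,0,0],0],[60,[0,0,0],0],[60,[0,0,0],0],[60,[0,0,0],0],[60,[0,0,0],0],[60,[0,0,0],0]])

```text
clock: 4.47
tool_pos: [0.4752, -0.3142, 0.1746]
ee_rot: [[0.952, -0.306, -0.0], [-0.306, -0.952, -0.0], [0.0, 0.0, -1.0]]
force: [-0.7, 0.6, -0.1]
opening: 0.0582
```

Call:
send_rows(motion=[[60,[0,1,-10],0],[60,[0,2,-20],0],[60,[0,2,-30],0],[60,[0,2,-40],0],[60,[0,2,-48],0],[60,[0,2,-54],0],[60,[0,2,-54],0],[60,[0,2,-54],0],[60,[0,2,-54],0],[60,[0,2,-54],0]])

```text
clock: 5.3
tool_pos: [0.4756, -0.3126, 0.1215]
ee_rot: [[0.952, -0.306, 0.001], [-0.306, -0.952, -0.001], [0.001, 0.001, -1.0]]
force: [0.4, -0.5, 0.9]
opening: 0.06
```

Call:
send_rows(motion=[[0,[1,0,0],0],[0,[1,0,0],0],[0,[1,0,0],0],[0,[1,0,0],0],[0,[1,0,0],0],[0,[1,0,0],0],[0,[1,0,0],0],[0,[1,0,0],0],[0,[1,0,0],0],[0,[1,0,0],0]], force=50)

```text
clock: 6.13
tool_pos: [0.4762, -0.3122, 0.1206]
ee_rot: [[0.952, -0.306, 0.0], [-0.306, -0.952, -0.0], [0.0, 0.0, -1.0]]
force: [0.8, 0.3, -0.5]
opening: 0.0117
```

Call:
send_rows(motion=[[0,[0,0,0],0],[0,[0,0,1],0],[0,[0,0,3],0],[0,[0,0,6],0],[0,[0,0,12],0],[0,[0,0,20],0],[0,[0,0,30],0],[0,[0,0,42],0],[0,[0,0,50],0],[0,[0,0,50],0]])

```text
clock: 6.97
tool_pos: [0.4776, -0.3133, 0.1744]
ee_rot: [[0.952, -0.306, 0.005], [-0.306, -0.952, -0.004], [0.005, 0.002, -1.0]]
force: [0.2, 0.2, -2.6]
opening: 0.0118
```

Call:
send_rows(motion=[[0,[0,0,15],0],[0,[0,0,35],0],[0,[0,10,50],0.02],[0,[2,28,60],0.04],[0,[3,50,60],0.06],[0,[4,75,60],0.08],[0,[5,100,60],0.1],[0,[6,128,60],0.12],[0,[7,156,60],0.14],[0,[8,184,60],0.16]])

```text
clock: 7.8
tool_pos: [0.4839, -0.1269, 0.2307]
ee_rot: [[0.989, -0.15, 0.0], [-0.15, -0.989, 0.0], [0.0, -0.0, -1.0]]
force: [0.1, 0.1, -3.7]
opening: 0.0115
```

Call:
send_rows(motion=[[0,[1,28,0],0.01],[0,[2,56,0],0.03],[0,[3,84,0],0.05],[0,[4,112,0],0.07],[0,[5,140,0],0.08],[0,[6,168,0],0.09],[0,[7,196,0],0.1],[0,[8,224,0],0.11],[0,[9,252,0],0.12],[0,[10,280,0],0.13]])

```text
clock: 8.63
tool_pos: [0.4939, 0.1532, 0.2307]
ee_rot: [[1.0, -0.02, 0.0], [-0.02, -1.0, -0.0], [0.0, 0.0, -1.0]]
force: [0.6, -0.7, -2.7]
opening: 0.012
```

Call:
send_rows(motion=[[0,[1,28,0],0.01],[0,[2,56,0],0.02],[0,[3,80,0],0.03],[0,[4,105,0],0.04],[0,[5,125,0],0.05],[0,[6,140,0],0.05],[0,[6,150,0],0.05],[0,[6,156,0],0.05],[0,[6,156,0],0.05],[0,[6,156,0],0.05]])

```text
clock: 9.47
tool_pos: [0.5002, 0.3073, 0.2306]
ee_rot: [[1.0, 0.029, -0.0], [0.029, -1.0, -0.001], [-0.0, 0.001, -1.0]]
force: [1.0, 1.0, -2.5]
opening: 0.0112
```

Run:
```python
from h import *
s=bot.get_state(); print(s['clock'],s['tool_pos'],s['ee_rot'],s['force'],s['opening'])
snap('scene','sc4')
```

```text
9.4667 [0.50019096 0.30728679 0.23055206] [[ 9.99587041e-01  2.87348854e-02 -2.31207890e-04]
 [ 2.87347035e-02 -9.99586788e-01 -7.54772020e-04]
 [-2.52800640e-04  7.47816640e-04 -9.99999688e-01]] [ 1.04495965  0.96308511 -2.5121096 ] 0.01123693425425863
```

View pics/sc4.png

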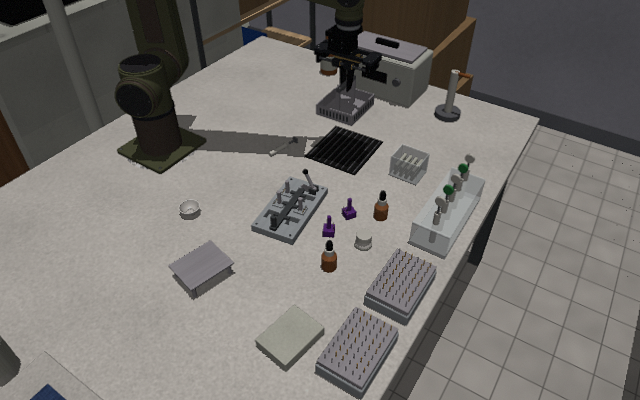

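Call:
send_rows(motion=[[0,[0,0,-10],0],[0,[0,0,-28],0],[0,[0,0,-48],0],[0,[0,0,-68],0],[0,[0,0,-88],0],[0,[0,0,-106],0],[0,[0,0,-120],0],[0,[0,0,-130],0],[0,[0,0,-136],0],[0,[0,0,-139],0]])

```text
clock: 10.35
tool_pos: [0.5, 0.3074, 0.0908]
ee_rot: [[1.0, 0.029, -0.001], [0.029, -1.0, -0.001], [-0.001, 0.0, -1.0]]
force: [-0.3, -0.5, -3.9]
opening: 0.0116
```

Call:
send_rows(motion=[[0,[0,0,-1],0],[0,[0,0,-2],0],[0,[0,0,-3],0],[0,[0,0,-4],0],[0,[0,0,-5],0],[0,[0,0,-6],0],[0,[0,0,-7],0],[0,[0,0,-7],0],[0,[0,0,-7],0],[0,[0,0,-7],0]])

```text
clock: 11.18
tool_pos: [0.5002, 0.3078, 0.0846]
ee_rot: [[1.0, 0.029, -0.0], [0.029, -1.0, 0.0], [-0.0, -0.0, -1.0]]
force: [0.3, 0.2, -2.8]
opening: 0.0117
```

Call:
send_rows(motion=[[0,[0,0,-0.5],0],[0,[0,0,-1],0],[0,[0,0,-1],0],[0,[0,0,-1.5],0],[0,[0,0,-1.5],0],[0,[0,0,-1.5],0],[0,[0,0,-1.5],0],[0,[0,0,-1.5],0],[0,[0,0,-1.5],0],[0,[0,0,-1.5],0]])

```text
clock: 12.02
tool_pos: [0.5003, 0.3079, 0.0836]
ee_rot: [[1.0, 0.029, 0.0], [0.029, -1.0, 0.0], [0.0, -0.0, -1.0]]
force: [-2.9, -0.5, 3.3]
opening: 0.0117
```

Contact: the force changed sign at the expected height. I'll release and rise.

Call:
send_rows(motion=[[40,[0,0,0],0],[40,[0,0,0],0],[40,[0,0,0],0],[40,[0,0,0],0],[40,[0,0,0],0],[40,[0,0,0],0],[40,[0,0,20],0],[40,[0,0,50],0],[40,[0,0,85],0],[40,[0,0,120],0]])

```text
clock: 12.85
tool_pos: [0.4996, 0.3075, 0.2036]
ee_rot: [[1.0, 0.029, -0.002], [0.029, -1.0, -0.001], [-0.002, 0.001, -1.0]]
force: [-0.4, 0.3, -0.4]
opening: 0.0396
```

Run:
```python
from h import *
s=bot.get_state(); print(s['clock'],s['tool_pos'],s['force'],s['opening'])
snap('scene','sc5',(290,50,450,190),5)
snap('top','top5',(130,180,260,300),5)
```

```text
12.85 [0.499582   0.30751792 0.20363003] [-0.39758362  0.25054808 -0.36504909] 0.03964297249498043
```

View pics/sc5.png

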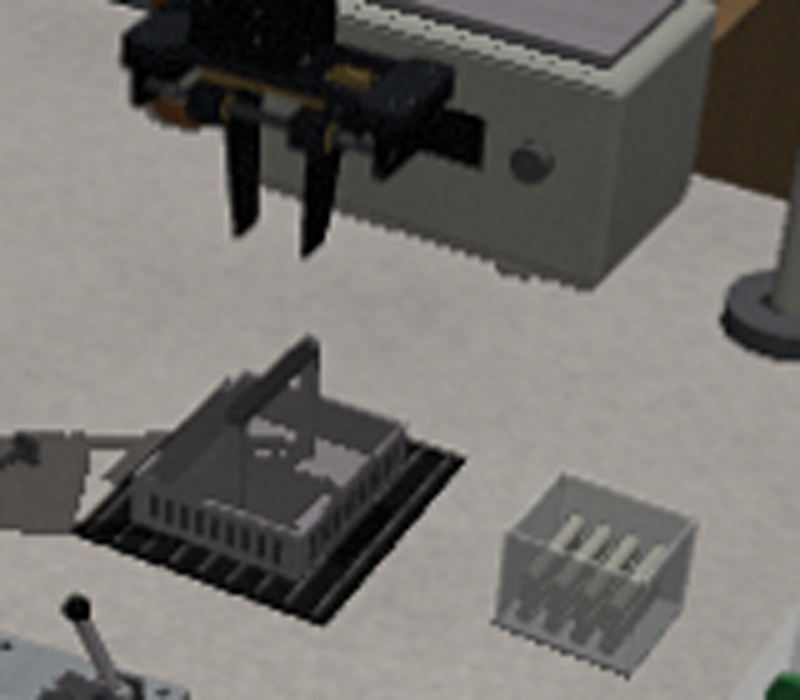

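Call:
send_rows(motion=[[0,[-1,-20,0],-0.12],[0,[-2,-48,0],-0.24],[0,[-3,-76,0],-0.36],[0,[-4,-104,0],-0.48],[0,[-5,-132,0],-0.6],[0,[-6,-160,0],-0.72],[0,[-7,-188,0],-0.84],[0,[-8,-216,0],-0.96],[0,[-8.6,-240,0],-1.08],[0,[-8.6,-253,0],-1.2]])

```text
clock: 13.78
tool_pos: [0.4911, 0.0526, 0.2025]
ee_rot: [[0.382, -0.924, -0.0], [-0.924, -0.382, -0.001], [0.0, 0.001, -1.0]]
force: [0.6, -0.3, -1.1]
opening: 0.0005
```

Call:
send_rows(motion=[[0,[0,0,0],-0.12],[0,[0,0,0],-0.22],[0,[0,0,0],-0.253],[0,[0,0,-20],-0.253],[0,[0,0,-40],-0.253],[0,[0,0,-60],-0.253],[0,[0,0,-60],-0.253],[0,[0,0,-60],-0.253],[0,[0,0,-60],-0.253],[0,[0,0,-60],-0.253]])

```text
clock: 14.62
tool_pos: [0.4926, 0.0548, 0.1448]
ee_rot: [[0.146, -0.989, 0.003], [-0.989, -0.146, 0.0], [0.0, -0.003, -1.0]]
force: [0.3, -0.0, -0.1]
opening: 0.0004
```

Run:
```python
from h import *
s=bot.get_state(); print(s['clock'],s['tool_pos'],s['ee_rot'][:,0],s['force'],s['opening'])
snap('scene','sc6',(240,130,360,250),6)
```

```text
14.6167 [0.49260949 0.05484936 0.14477862] [ 1.46291628e-01 -9.89241439e-01  3.66223192e-04] [ 0.27164508 -0.02555525 -0.07007512] 0.00042106005899295067
```

View pics/sc6.png

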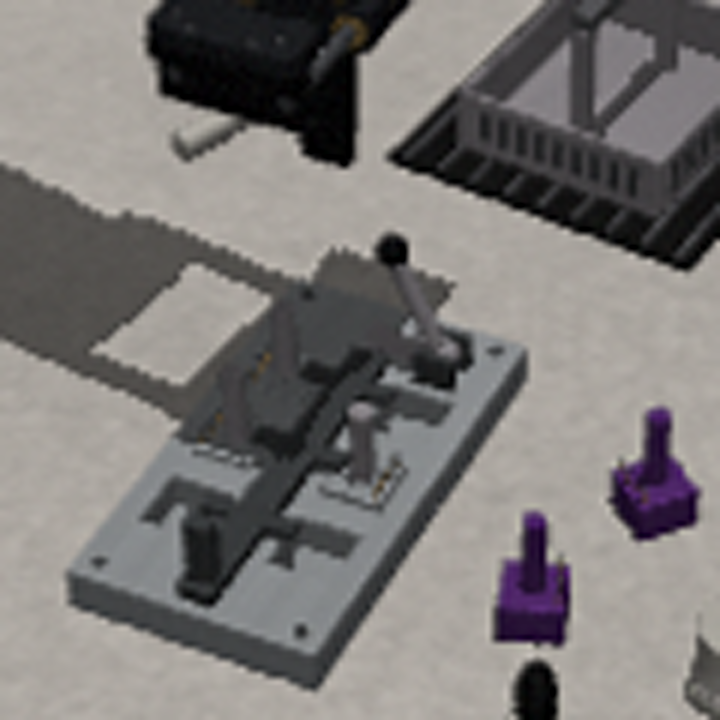

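Call:
send_rows(motion=[[0,[-3,0,-10],0],[0,[-3,0,-25],0],[0,[-3,0,-40],0],[0,[-3,0,-55],0],[0,[-3,0,-65],0],[0,[-3,0,-70],0],[0,[-3,0,-70],0],[0,[-3,0,-70],0],[0,[-3,0,-70],0],[0,[-3,0,-70],0]])

```text
clock: 15.5
tool_pos: [0.4894, 0.0548, 0.0742]
ee_rot: [[0.146, -0.989, 0.002], [-0.989, -0.146, 0.0], [0.0, -0.002, -1.0]]
force: [0.5, 0.1, -0.9]
opening: 0.0005
```

Run:
```python
from h import *
s=bot.get_state(); print(s['clock'],s['tool_pos'],s['force'])
snap('scene','sc7',(240,130,360,250),6)
```

```text
15.5 [0.48941063 0.05481738 0.07424724] [ 0.54174233  0.11795993 -0.91412086]
```

View pics/sc7.png

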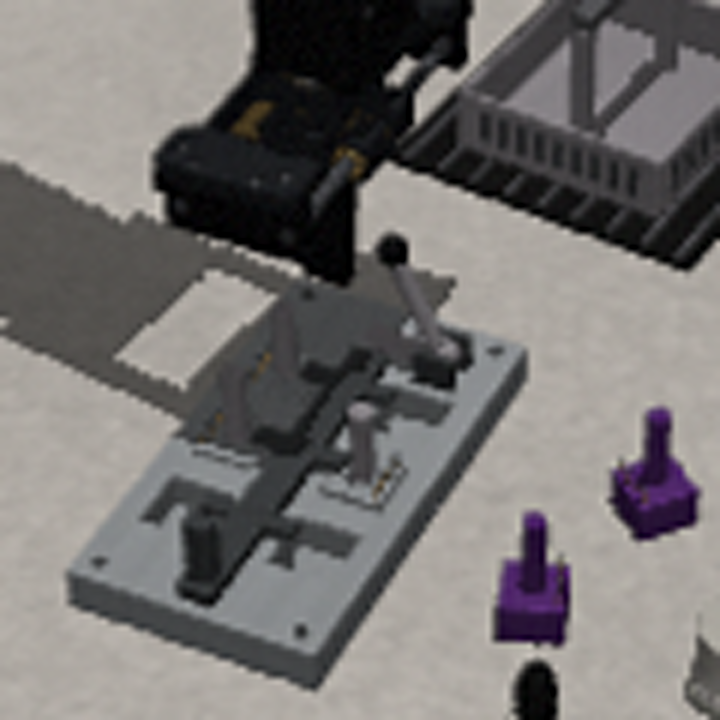

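Call:
send_rows(motion=[[0,[7,1,0],0],[0,[14,2,0],0],[0,[20,3,0],0],[0,[26,4,0],0],[0,[32,4.7,0],0],[0,[38,5.6,0],0],[0,[44,6.5,0],0],[0,[50,7.4,0],0],[0,[55,8.1,0],0],[0,[55,8.1,0],0]])

```text
clock: 16.38
tool_pos: [0.5444, 0.063, 0.0729]
ee_rot: [[0.146, -0.989, 0.0], [-0.989, -0.146, 0.0], [0.0, -0.0, -1.0]]
force: [0.1, 0.3, -0.0]
opening: 0.0005
```

Call:
send_rows(motion=[[0,[2,0.3,0],0],[0,[4,0.6,0],0],[0,[5,0.7,0],0],[0,[6,0.9,0],0],[0,[7,1,0],0],[0,[7,1,0],0],[0,[7,1,0],0],[0,[7,1,0],0],[0,[7,1,0],0],[0,[7,1,0],0]])

```text
clock: 17.22
tool_pos: [0.5483, 0.0636, 0.0725]
ee_rot: [[0.146, -0.989, -0.006], [-0.989, -0.146, -0.001], [-0.0, 0.006, -1.0]]
force: [-8.4, -1.6, 1.7]
opening: 0.0004
```

Run:
```python
from h import *
s=bot.get_state(); print(s['clock'],s['tool_pos'],s['force'])
snap('scene','sc8',(240,130,360,250),6)
```

```text
17.2167 [0.54831173 0.06362936 0.07251699] [-8.448574   -1.62120494  1.65394094]
```

View pics/sc8.png

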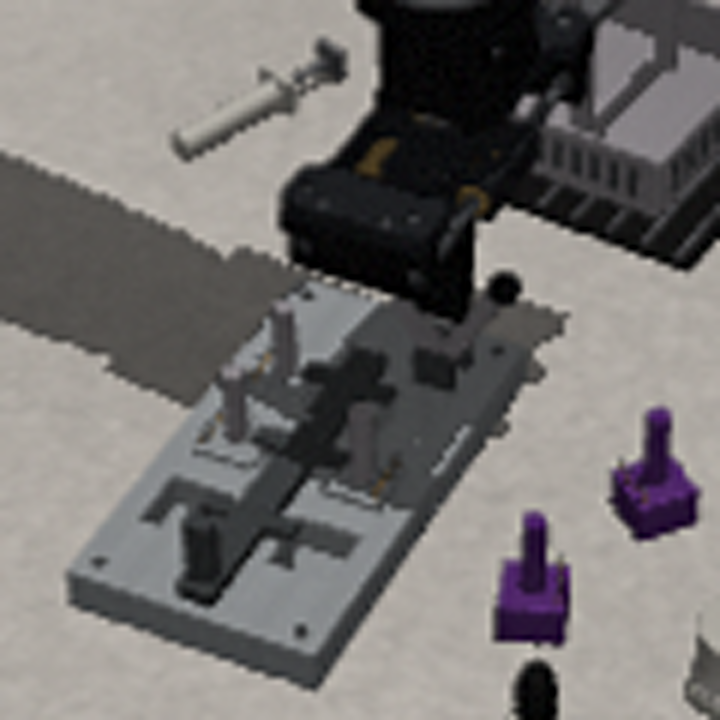

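Call:
send_rows(motion=[[0,[-10,-1.5,0],0],[0,[-12,-1.7,25],0],[0,[-12,-2,50],0],[30,[-12,-25,75],0],[40,[-11,-55,75],0],[40,[-10,-85,75],0],[40,[-9,-115,75],0],[40,[-8,-145,75],0],[40,[-8,-165,75],0],[40,[-8,-170,75],0]])

```text
clock: 18.1
tool_pos: [0.5429, -0.1088, 0.1489]
ee_rot: [[0.143, -0.99, 0.003], [-0.99, -0.143, -0.001], [0.002, -0.003, -1.0]]
force: [0.1, -0.7, 0.0]
opening: 0.0384
```

Call:
send_rows(motion=[[40,[0,0,0],0],[40,[0,0,0],0],[40,[0,0,0],0],[40,[0,0,0],0],[40,[0,0,0],0],[40,[0,0,0],0],[40,[0,0,0],0],[40,[0,0,-20],0],[40,[0,0,-40],0],[40,[0,0,-55],0]])

```text
clock: 18.93
tool_pos: [0.5423, -0.1057, 0.092]
ee_rot: [[0.147, -0.989, -0.0], [-0.989, -0.147, 0.0], [-0.0, 0.0, -1.0]]
force: [1.1, 0.4, -0.3]
opening: 0.0401
```

Run:
```python
from h import *
s=bot.get_state(); print(s['clock'],s['tool_pos'],s['force'],s['opening'])
snap('scene','sc9',(240,130,360,250),6)
snap('top','tp9',(275,190,400,275),6)
```

```text
18.9333 [ 0.54229265 -0.10573474  0.09204683] [ 1.08219401  0.4492838  -0.27831279] 0.04013066716912535
```

View pics/sc9.png

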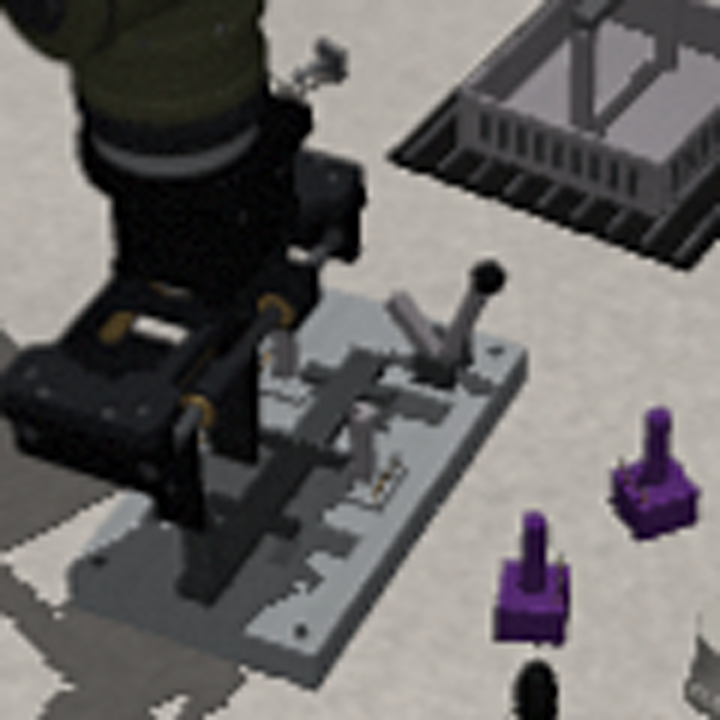

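View pics/tp9.png

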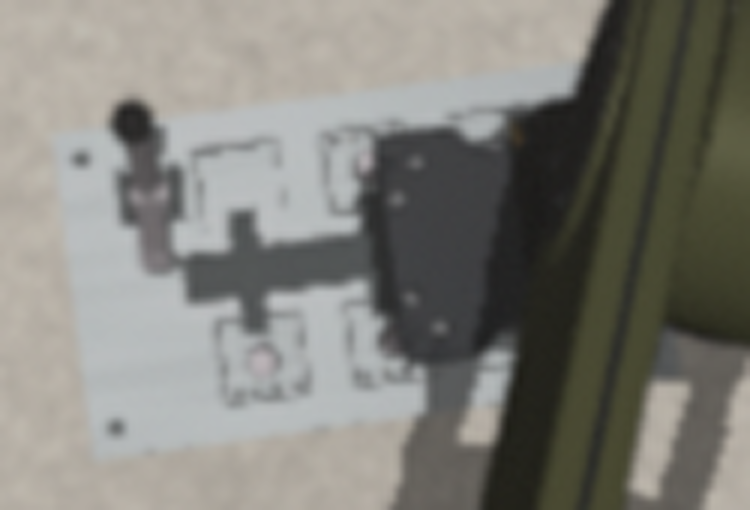

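Run:
```python
from h import *
t,e=tri((240+487/6-.4,130+277/6-.4),(275+131/6-.4,190+122/6-.4))
c,s=np.cos(.1469),np.sin(.1469);d=np.array([[c,s],[-s,c]])@(t[:2]-[.52764,-.02207]);print(t,e,d,np.degrees(np.arctan2(d[0]-.033,t[2]-.031)))
```

```text
[0.57103517 0.0666446  0.08742621] 0.0009549187918151196 [0.05591314 0.08140726] 22.100724002003354
```

Call:
send_rows(motion=[[40,[-1,-1,-12],0],[40,[-2,-1,-25],0],[40,[-2,-1,-35],0],[40,[-2,-1,-42],0],[40,[-2,-1,-42],0],[0,[-2,-1,-42],0],[0,[-2,-1,-42],0],[0,[-2,-1,-42],0],[0,[-2,-1,-42],0],[0,[-2,-1,-42],0]], force=15)

```text
clock: 19.87
tool_pos: [0.5411, -0.1074, 0.0519]
ee_rot: [[0.147, -0.989, 0.001], [-0.989, -0.147, -0.001], [0.001, -0.001, -1.0]]
force: [-0.1, -1.6, 0.2]
opening: 0.012
```

Call:
send_rows(motion=[[0,[0,0,0],0],[0,[0,0,0],0],[0,[0,0,0],0],[0,[0,0,0],0],[0,[0,0,0],0],[0,[0,0,0],0],[0,[0,0,0],0],[0,[0,0,0],0],[0,[0,0,0],0],[0,[0,0,0],0]])

```text
clock: 20.7
tool_pos: [0.5411, -0.1072, 0.0518]
ee_rot: [[0.146, -0.989, 0.001], [-0.989, -0.146, -0.0], [0.0, -0.001, -1.0]]
force: [0.3, -1.8, 5.9]
opening: 0.0098
```

The lever reads only about 22° past upright, against the 30° wanted. The raised nose probably fouled my low fingertip. I'll let go of the tab and push again, higher up on the ball.

Run:
```python
from h import *
t,e=tri((240+400/6-.4,130+302/6-.4),(275+155/6-.4,190+266/6-.4))
c,s=np.cos(.1469),np.sin(.1469);d=np.array([[c,s],[-s,c]])@(t[:2]-[.52764,-.02207]);print(t,e,d)
```

```text
[0.52355571 0.06083199 0.05469423] 0.0040275689848418075 [0.00809425 0.08260693]
```

Call:
send_rows(motion=[[40,[0,0,0],0],[40,[0,0,0],0],[40,[0,0,0],0],[40,[0,0,0],0],[40,[0,0,0],0],[40,[0,0,10],0],[40,[0,0,35],0],[40,[0,0,65],0],[20,[0,0,85],0],[0,[0,0,85],0]])

```text
clock: 21.53
tool_pos: [0.544, -0.108, 0.1427]
ee_rot: [[0.146, -0.989, 0.01], [-0.989, -0.146, -0.003], [0.004, -0.009, -1.0]]
force: [0.5, -0.4, 0.8]
opening: 0.0315
```

Call:
send_rows(motion=[[0,[-1,20,0],0],[0,[-2,45,0],0],[0,[-3,75,0],0],[0,[-4,105,0],0],[0,[-5,135,0],0],[0,[-6,158,0],0],[0,[-6,167,0],0],[0,[-6,167,0],0],[0,[-6,167,-15],0],[0,[-6,167,-30],0]])

```text
clock: 22.37
tool_pos: [0.5356, 0.0591, 0.1069]
ee_rot: [[0.146, -0.989, 0.003], [-0.989, -0.146, -0.001], [0.001, -0.003, -1.0]]
force: [-1.3, -0.1, -0.7]
opening: 0.0006
```

Call:
send_rows(motion=[[0,[0,0,-5],0],[0,[0,0,-15],0],[0,[0,0,-20],0],[0,[0,0,-20],0],[0,[0,0,-20],0],[0,[0,0,-20],0],[0,[0,0,-20],0],[0,[0,0,-20],0],[0,[0,0,-20],0],[0,[0,0,-20],0]])

```text
clock: 23.2
tool_pos: [0.5348, 0.06, 0.0865]
ee_rot: [[0.146, -0.989, 0.001], [-0.989, -0.146, -0.0], [0.0, -0.001, -1.0]]
force: [0.1, 0.4, 1.0]
opening: 0.0001
```

Call:
send_rows(motion=[[0,[4,0.6,2],0],[0,[9,1.3,2],0],[0,[14,2.1,2],0],[0,[18,2.7,2],0],[0,[21,3.1,2],0],[0,[23,3.4,2],0],[0,[25,3.7,2],0],[0,[26,3.9,2],0],[0,[27,4,2],0],[0,[27,4,2],0]])

```text
clock: 24.03
tool_pos: [0.5577, 0.0635, 0.0872]
ee_rot: [[0.147, -0.989, -0.011], [-0.989, -0.147, -0.001], [-0.0, 0.011, -1.0]]
force: [-13.2, -2.1, 7.8]
opening: 0.0002
```

Call:
send_rows(motion=[[0,[1,0.1,0],0],[0,[2,0.3,0],0],[0,[3,0.4,0],0],[0,[3,0.4,0],0],[0,[3,0.4,0],0],[0,[3,0.4,0],0],[0,[3,0.4,0],0],[0,[3,0.4,0],0],[0,[3,0.4,0],0],[0,[3,0.4,0],0]])

```text
clock: 24.87
tool_pos: [0.5583, 0.0635, 0.0869]
ee_rot: [[0.147, -0.989, -0.018], [-0.989, -0.147, -0.002], [-0.0, 0.018, -1.0]]
force: [-20.5, -4.4, 13.6]
opening: 0.001
```

Call:
send_rows(motion=[[0,[-6,-1,0],0],[0,[-14,-2,0],0],[0,[-18,-2.5,15],0],[0,[-18,-2.5,35],0],[0,[-18,-25,55],0],[10,[-17,-55,55],0],[20,[-16,-85,55],0],[40,[-15,-115,55],0],[40,[-15,-145,55],0],[40,[-15,-170,55],0]])

```text
clock: 25.7
tool_pos: [0.5498, -0.1076, 0.1436]
ee_rot: [[0.146, -0.989, 0.002], [-0.989, -0.146, -0.001], [0.001, -0.002, -1.0]]
force: [-0.2, -0.4, -0.5]
opening: 0.0282
```

Run:
```python
from h import *
s=bot.get_state(); print(s['clock'],s['tool_pos'],s['force'],s['opening'])
snap('scene','sc10',(240,130,360,250),6)
snap('top','tp10',(275,190,400,275),6)
```

```text
25.7 [ 0.54984951 -0.1076002   0.14356795] [-0.21616981 -0.40006793 -0.53853145] 0.028196662329114223
```

View pics/sc10.png

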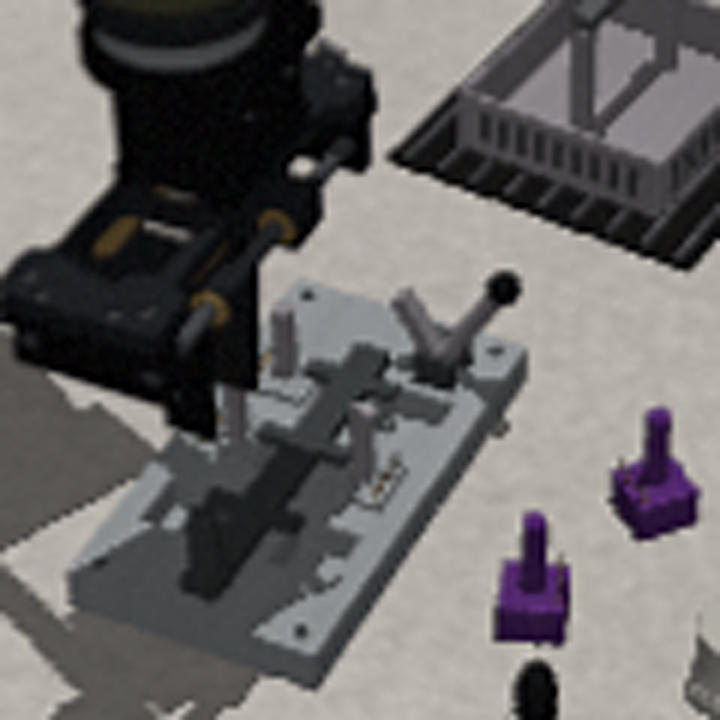

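View pics/tp10.png

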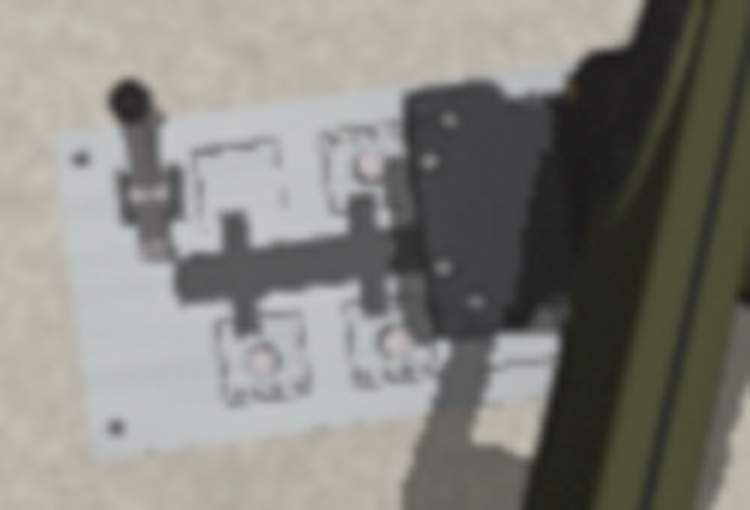

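Run:
```python
from h import *
t,e=tri((240+502/6-.4,130+289/6-.4),(275+129/6-.4,190+101/6-.4))
c,s=np.cos(.1469),np.sin(.1469);M=np.array([[c,s],[-s,c]]);d=M@(t[:2]-[.52764,-.02207]);print(t,e,d,np.degrees(np.arctan2(d[0]-.033,t[2]-.031)))
for a in((187,284),(176,282)):
  print(M@(at('top',275+a[0]/6-.4,190+a[1]/6-.4,.031)[:2]-[.52764,-.02207]))
```

```text
[0.57852461 0.0676868  0.08307478] 0.001105248670587777 [0.06347447 0.08134199] 30.336420856274334
[-0.00176199  0.07208932]
[-0.0004835   0.07600047]
```

Call:
send_rows(motion=[[40,[-5,3,0],0],[40,[-8,4,0],0],[40,[-8,4,-20],0],[40,[-8,4,-40],0],[40,[-8,4,-50],0],[40,[-8,4,-50],0],[40,[-8,4,-50],0],[40,[-8,4,-50],0],[40,[-8,4,-50],0],[40,[-8,4,-50],0]], force=15)

```text
clock: 26.63
tool_pos: [0.5424, -0.1018, 0.0945]
ee_rot: [[0.146, -0.989, 0.002], [-0.989, -0.146, -0.001], [0.001, -0.002, -1.0]]
force: [-0.8, 0.4, 0.2]
opening: 0.0398
```

Call:
send_rows(motion=[[40,[-3,-1,-12],0],[40,[-3,-1,-25],0],[40,[-3,-1,-36],0],[40,[-3,-1,-42],0],[40,[-3,-1,-42],0],[0,[-3,-1,-42],0],[0,[-3,-1,-42],0],[0,[-3,-1,-42],0],[0,[-3,-1,-42],0],[0,[-3,-1,-42],0]])

```text
clock: 27.47
tool_pos: [0.5392, -0.1031, 0.0519]
ee_rot: [[0.147, -0.989, 0.002], [-0.989, -0.147, -0.001], [0.001, -0.001, -1.0]]
force: [0.3, -1.2, 0.3]
opening: 0.0125
```

Call:
send_rows(motion=[[0,[0,0,0],0],[0,[0,0,0],0],[0,[0,0,0],0],[0,[0,0,0],0],[0,[0,0,0],0],[0,[0,0,0],0],[0,[-0.3,2,0],0],[0,[-0.6,4,0],0],[0,[-0.9,6,0],0],[0,[-1.2,8,0],0]])

```text
clock: 28.3
tool_pos: [0.5379, -0.0945, 0.0517]
ee_rot: [[0.146, -0.989, 0.001], [-0.989, -0.146, -0.0], [0.0, -0.001, -1.0]]
force: [1.1, -1.4, 5.8]
opening: 0.0097
```

Call:
send_rows(motion=[[0,[-0.3,2,0],0],[0,[-0.6,4,0],0],[0,[-0.9,6,0],0],[0,[-1.2,8,0],0],[0,[-1.4,9.5,0],0],[0,[-1.6,11,0],0],[0,[-1.6,11,0],0],[0,[-1.6,11,0],0],[0,[-1.6,11,0],0],[0,[-1.6,11,0],0]])

```text
clock: 29.13
tool_pos: [0.5369, -0.0873, 0.052]
ee_rot: [[0.148, -0.989, 0.003], [-0.989, -0.148, -0.008], [0.008, -0.002, -1.0]]
force: [1.9, -15.0, 2.8]
opening: 0.01
```

Run:
```python
from h import *
s=bot.get_state(); print(s['clock'],s['tool_pos'],s['force'],s['opening'])
snap('scene','sc11',(240,130,360,250),6)
snap('top','tp11',(275,190,400,275),6)
```

```text
29.1333 [ 0.53688888 -0.08732783  0.05198066] [  1.85360844 -14.98418816   2.75508805] 0.009958232625556217
```

View pics/sc11.png

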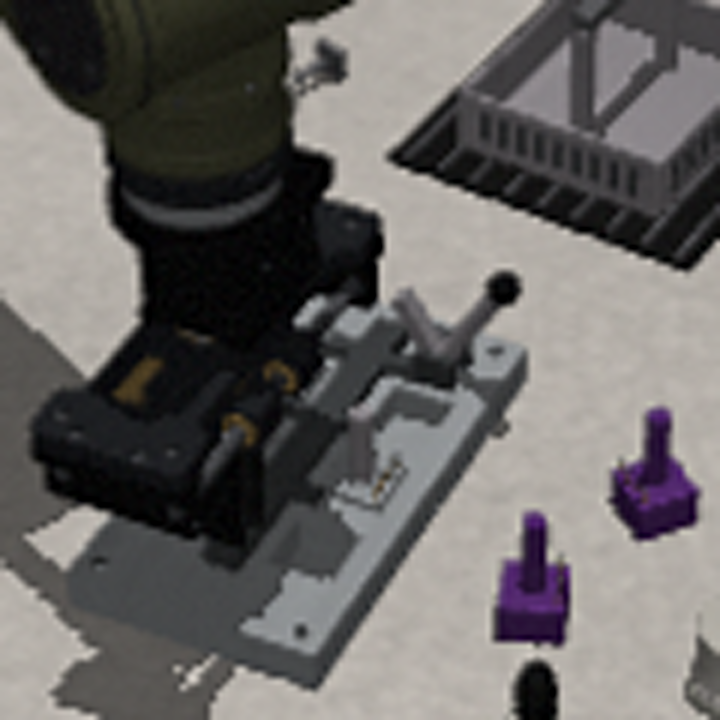

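View pics/tp11.png

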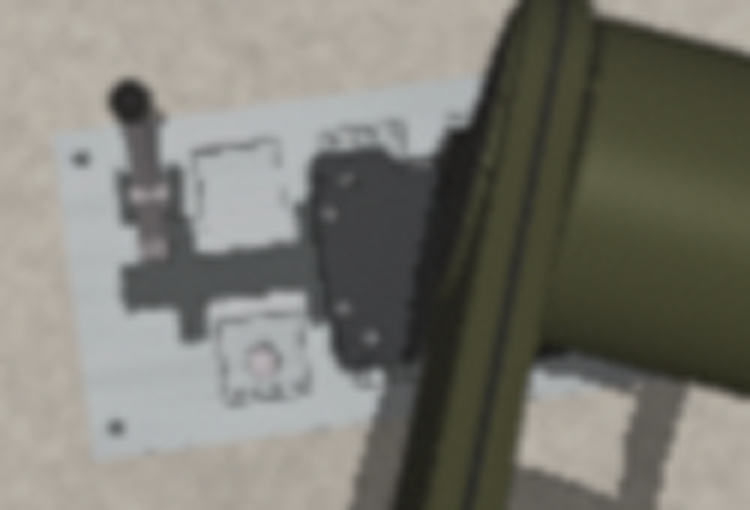

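Call:
send_rows(motion=[[34,[0,0,0],0],[34,[0,0,0],0],[34,[0,0,0],0],[34,[0,0,0],0],[34,[0,0,0],0],[34,[0,0,15],0],[34,[0,0,35],0],[34,[0,0,65],0],[34,[8,25,70],0],[34,[16,50,70],0]])

```text
clock: 30.07
tool_pos: [0.5536, -0.0338, 0.1243]
ee_rot: [[0.144, -0.99, 0.005], [-0.99, -0.144, -0.001], [0.001, -0.005, -1.0]]
force: [0.3, -0.6, -0.6]
opening: 0.0339
```

Call:
send_rows(motion=[[34,[5,17,0],0],[34,[6,20,0],0],[34,[6,20,0],0],[34,[6,20,0],0],[34,[6,20,0],0],[34,[6,20,0],0],[34,[6,20,0],0],[34,[6,20,0],0],[34,[6,20,0],0],[34,[6,20,0],0]])

```text
clock: 30.9
tool_pos: [0.5578, -0.0139, 0.1212]
ee_rot: [[0.146, -0.989, 0.0], [-0.989, -0.146, 0.0], [-0.0, -0.0, -1.0]]
force: [-0.5, 0.1, -0.1]
opening: 0.0336
```

Run:
```python
from h import *
s=bot.get_state(); print(s['clock'],s['tool_pos'],s['ee_rot'][:,0],s['force'],s['opening'])
snap('scene','sc12',(240,110,360,230),6)
snap('top','tp12')
```

```text
30.9 [ 0.5577539  -0.01392658  0.12117105] [ 1.45850712e-01 -9.89306611e-01 -1.00280633e-07] [-0.45819724  0.0729229  -0.05709371] 0.0336025242513242
```

View pics/sc12.png

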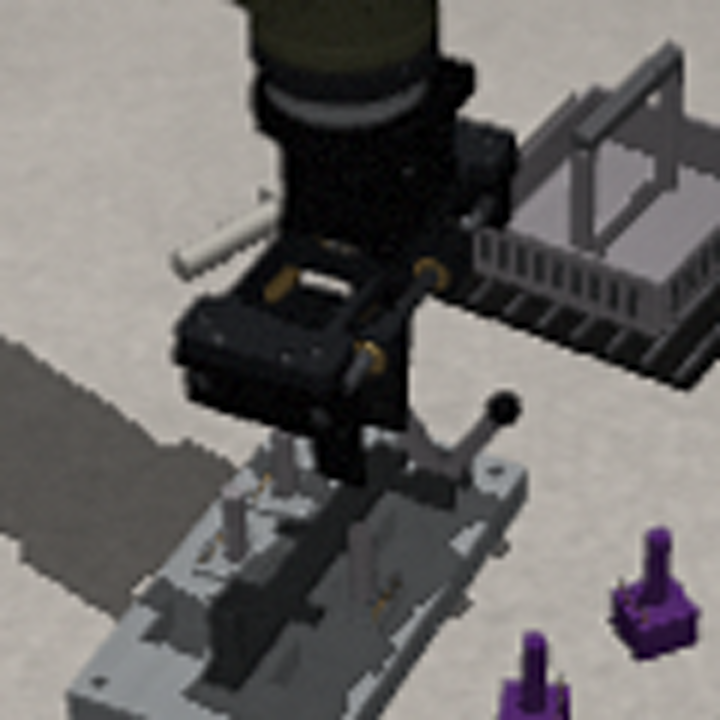

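View pics/tp12.png

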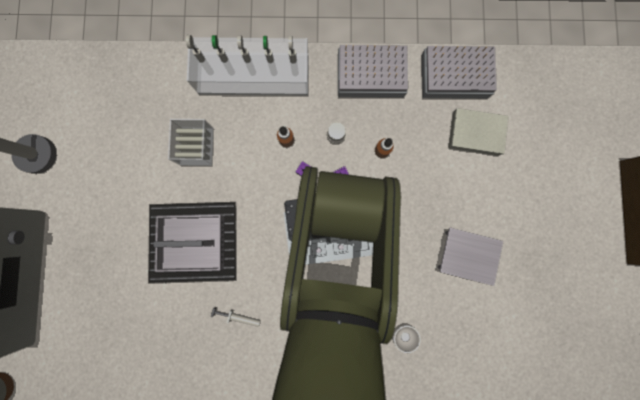

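Call:
send_rows(motion=[[34,[1.5,-3.5,-5],0],[34,[1.5,-3.5,-20],0],[34,[1.5,-3.5,-35],0],[34,[1.5,-3.5,-50],0],[34,[1.5,-3.5,-62],0],[34,[1.5,-3.5,-70],0],[34,[1.5,-3.5,-72],0],[34,[1.5,-3.5,-72],0],[34,[1.5,-3.5,-72],0],[34,[1.5,-3.5,-72],0]], force=20)

```text
clock: 31.83
tool_pos: [0.5601, -0.0173, 0.0502]
ee_rot: [[0.146, -0.989, 0.002], [-0.989, -0.146, -0.0], [0.001, -0.002, -1.0]]
force: [0.2, -0.4, -0.1]
opening: 0.0344
```

Call:
send_rows(motion=[[0,[0,0,0],0],[0,[0,0,0],0],[0,[0,0,0],0],[0,[0,0,0],0],[0,[0,0,0],0],[0,[0,0,0],0],[0,[0,0,0],0],[0,[0,0,0],0],[0,[0,0,0],0],[0,[0,0,0],0]])

```text
clock: 32.67
tool_pos: [0.5594, -0.0172, 0.0494]
ee_rot: [[0.146, -0.989, 0.0], [-0.989, -0.146, 0.0], [0.0, -0.0, -1.0]]
force: [-1.2, 0.7, 2.4]
opening: 0.0104
```

Call:
send_rows(motion=[[0,[0,0,2],0],[0,[0,0,5],0],[0,[0,0,9],0],[0,[0,0,14],0],[0,[0,0,20],0],[0,[0,0,30],0],[0,[0,0,45],0],[0,[0,0,60],0],[0,[0,0,60],0],[0,[0,0,60],0]], force=35)

```text
clock: 33.5
tool_pos: [0.5603, -0.0173, 0.1108]
ee_rot: [[0.146, -0.989, 0.003], [-0.989, -0.146, -0.0], [0.001, -0.003, -1.0]]
force: [-0.0, -0.9, -1.3]
opening: 0.0105
```

Run:
```python
from h import *
s=bot.get_state(); print(s['clock'],s['tool_pos'],s['ee_rot'][:,0],s['force'],s['opening'])
snap('scene','sc13',(240,110,360,230),6)
```

```text
33.5 [ 0.56029662 -0.01728504  0.11084634] [ 1.46300950e-01 -9.89239746e-01  8.70266771e-04] [-0.04444936 -0.91533874 -1.33121406] 0.010530030225872873
```

View pics/sc13.png

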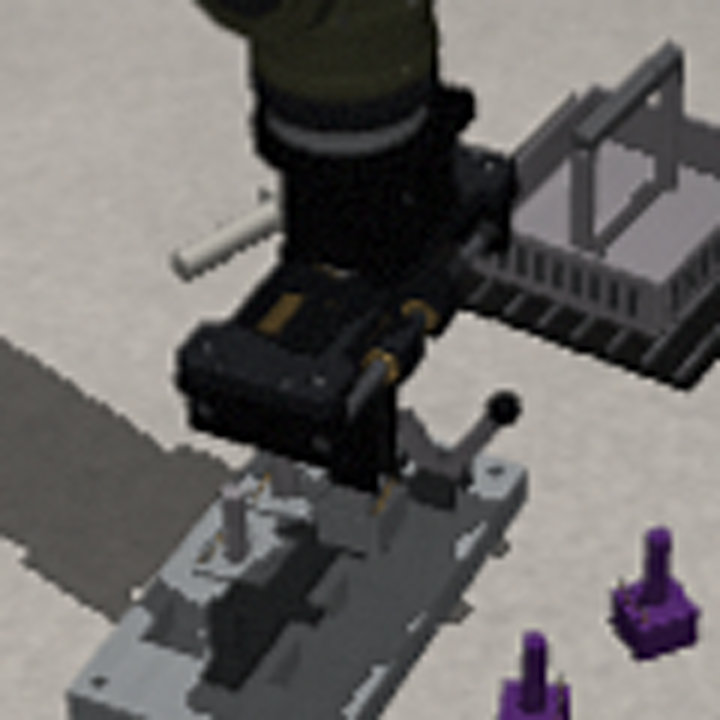

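Run:
```python
from h import *
t=cv2.imread('pics/raw_tp12.png');s=cv2.imread('pics/raw_sc12.png')
crop(t,'t12b',(140,195,245,290),7);crop(s,'s12b',(300,105,400,185),7)
```

```text
(no output)
```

View pics/t12b.png

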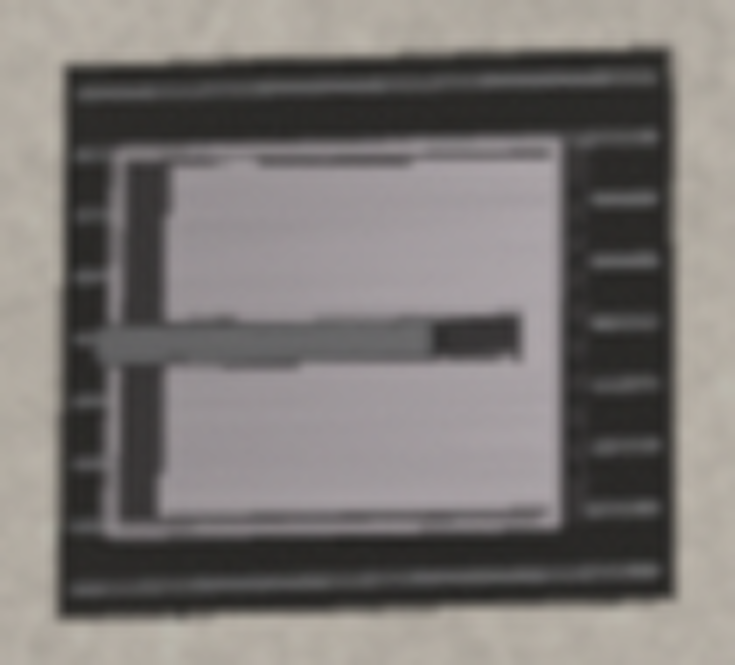

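Call:
send_rows(motion=[[0,[0,0,20],0],[0,[0,0,45],0],[0,[0,5,70],0],[0,[-2,25,80],0],[0,[-4,50,80],-0.02],[0,[-6,75,80],-0.04],[0,[-8,100,80],-0.06],[0,[-10,130,80],-0.08],[0,[-12,160,80],-0.1],[0,[-14,190,80],-0.117]])

```text
clock: 34.38
tool_pos: [0.5442, 0.1739, 0.1876]
ee_rot: [[0.029, -1.0, -0.002], [-1.0, -0.029, -0.001], [0.0, 0.002, -1.0]]
force: [1.0, -0.4, -0.7]
opening: 0.0101
```

Check the basket hasn't been knocked, and fit its pose.

Run:
```python
from fit import *
T=lambda a,b:(140+a/7-.4,195+b/7-.4)
# rim outer corners
o=[('top',T(113,150),(.06,.07,.035)),('top',T(565,135),(.06,-.07,.035)),('top',T(563,530),(-.06,-.07,.035)),('top',T(105,540),(-.06,.07,.035)),
('top',T(98,345),(0,.049,.092)),('top',T(433,338),(0,-.049,.092))]
p,r=fit(o,[.5,.308,.03],.003);print(p);print(r.round(1))
c,s=np.cos(p[2]),np.sin(p[2])
for l in((.0315,.03),(.0315,-.03),(-.0315,0)):print(l,p[0]+c*l[0]-s*l[1],p[1]+s*l[0]+c*l[1])
snap('top','tp14',(140,195,245,290),7)
snap('scene','sc14',(270,50,410,190),5)
```

```text
[0.50037674 0.30643305 0.03436125]
[[ 0.3 -0. ]
 [-0.5  0.6]
 [-0.3 -0.5]
 [ 0.4 -0.3]
 [-0.2  0.2]
 [ 0.3  0. ]]
(0.0315, 0.03) 0.5308275136587474 0.3374975040125669
(0.0315, -0.03) 0.5328887831882775 0.27753292139977265
(-0.0315, 0) 0.46889533668007843 0.3053508797001633
```

View pics/tp14.png

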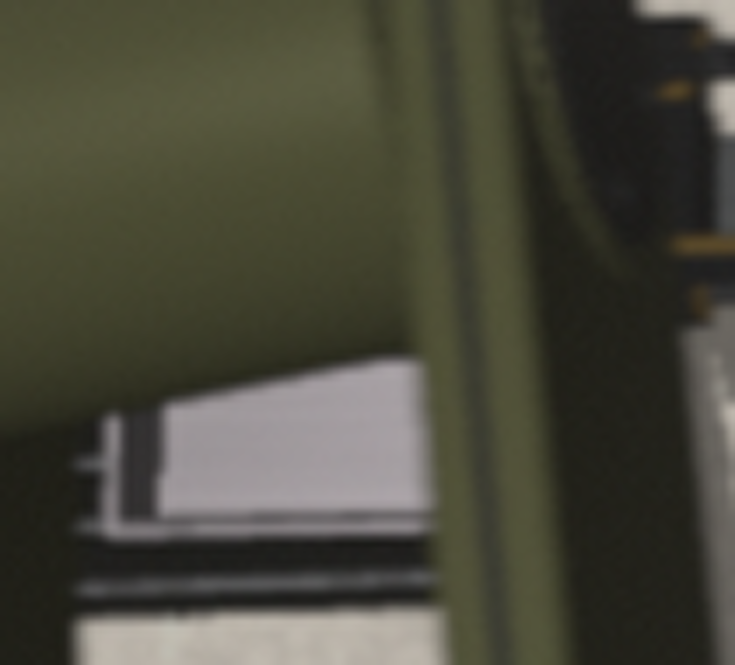

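View pics/sc14.png

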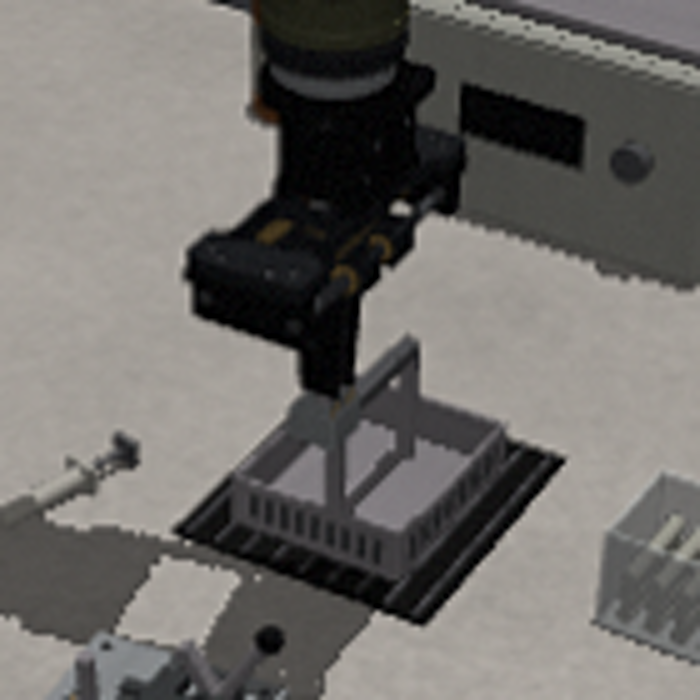

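Call:
send_rows(motion=[[0,[-2,20,0],0],[0,[-4,45,0],0],[0,[-6,70,0],0],[0,[-8,95,0],0],[0,[-10,120,0],0],[0,[-12,142,0],0],[0,[-13,158,0],0],[0,[-13,163,0],0],[0,[-13,163,0],0],[0,[-13,163,0],0]])

```text
clock: 35.32
tool_pos: [0.5323, 0.335, 0.1886]
ee_rot: [[0.03, -1.0, -0.001], [-1.0, -0.03, -0.001], [0.001, 0.001, -1.0]]
force: [0.3, -0.2, -1.1]
opening: 0.0101
```

Call:
send_rows(motion=[[0,[0,0,-10],0],[0,[0,0,-30],0],[0,[0,0,-50],0],[0,[0,0,-70],0],[0,[0,0,-90],0],[0,[0,0,-105],0],[0,[0,0,-116],0],[0,[0,0,-122],0],[0,[0,0,-126],0],[0,[0,0,-126],0]])

```text
clock: 36.15
tool_pos: [0.5322, 0.3353, 0.0626]
ee_rot: [[0.029, -1.0, -0.001], [-1.0, -0.029, -0.0], [0.0, 0.001, -1.0]]
force: [-1.4, 0.3, -0.5]
opening: 0.0102
```

Run:
```python
from h import *
s=bot.get_state(); print(s['clock'],s['tool_pos'],s['ee_rot'][:,0],s['force'],s['opening'])
snap('scene','sc15',(270,50,410,190),5)
```

```text
36.15 [0.53219643 0.33534248 0.06260976] [ 2.92827908e-02 -9.99571093e-01  3.84980779e-04] [-1.35372901  0.25901281 -0.46018979] 0.010153313248270478
```

View pics/sc15.png

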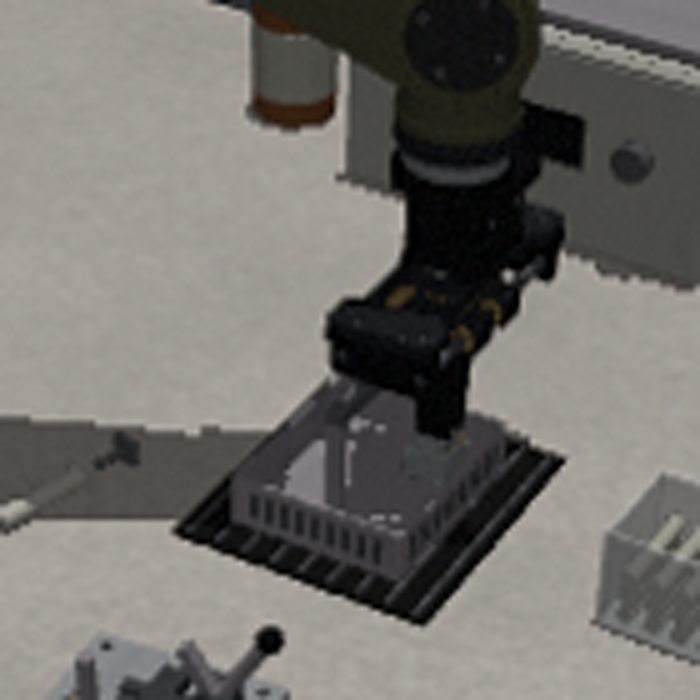

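Call:
send_rows(motion=[[0,[0,0,-3],0],[0,[0,0,-5],0],[0,[0,0,-7],0],[0,[0,0,-8],0],[0,[0,0,-9],0],[0,[0,0,-10],0],[0,[0,0,-10.5],0],[0,[0,0,-11],0],[0,[0,0,-11],0],[0,[0,0,-11],0]])

```text
clock: 37.03
tool_pos: [0.5323, 0.3358, 0.0521]
ee_rot: [[0.03, -1.0, -0.0], [-1.0, -0.03, 0.0], [-0.0, 0.0, -1.0]]
force: [0.3, -0.7, -0.4]
opening: 0.0103
```

Call:
send_rows(motion=[[0,[0,0,-0.5],0],[0,[0,0,-1],0],[0,[0,0,-1.5],0],[0,[0,0,-1.5],0],[0,[0,0,-1.5],0],[0,[0,0,-1.5],0],[0,[0,0,-1.5],0],[0,[0,0,-1.5],0],[0,[0,0,-1.5],0],[0,[0,0,-1.5],0]])

```text
clock: 37.87
tool_pos: [0.5325, 0.3359, 0.0514]
ee_rot: [[0.03, -1.0, 0.0], [-1.0, -0.03, 0.0], [-0.0, -0.0, -1.0]]
force: [-2.4, -1.9, 5.9]
opening: 0.0102
```

Call:
send_rows(motion=[[26,[0,0,0.5],0],[26,[0,0,0.5],0],[26,[0,0,0.5],0],[26,[0,0,0.5],0],[26,[0,0,0.5],0],[26,[0,0,10],0],[26,[0,0,30],0],[26,[0,0,60],0],[26,[0,0,95],0],[26,[0,0,125],0]])

```text
clock: 38.7
tool_pos: [0.5324, 0.3359, 0.1782]
ee_rot: [[0.03, -1.0, 0.001], [-1.0, -0.03, 0.001], [-0.0, -0.001, -1.0]]
force: [0.3, 0.3, 1.3]
opening: 0.0257
```

Run:
```python
from h import *
s=bot.get_state(); print(s['clock'],s['tool_pos'],s['ee_rot'][:,0],s['force'],s['opening'])
snap('scene','sc16',(270,50,410,190),5)
```

```text
38.7 [0.5323834  0.33591415 0.17816968] [ 2.98129124e-02 -9.99555377e-01 -4.89070726e-04] [0.32295288 0.27114253 1.26680508] 0.025652895131480405
```

View pics/sc16.png

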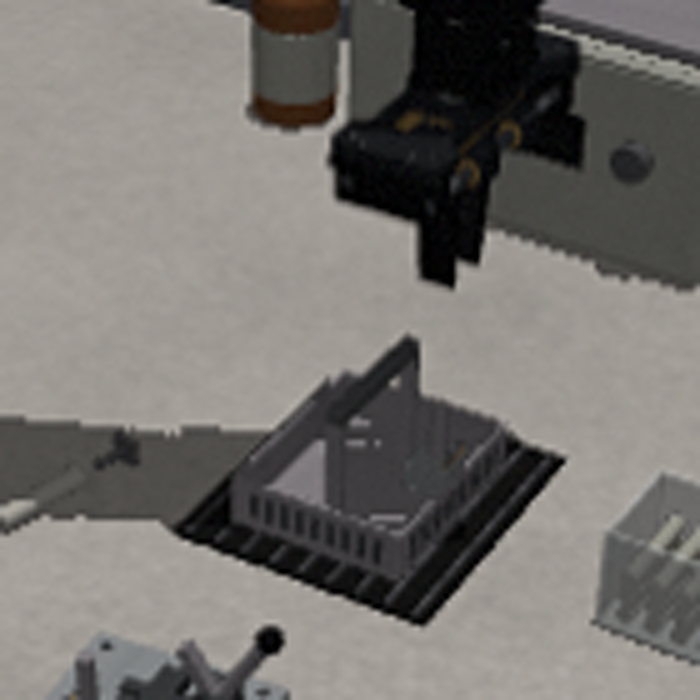

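Call:
send_rows(motion=[[34,[-2,-20,0],0.01],[34,[-5,-50,0],0.03],[34,[-8,-82,0],0.05],[34,[-11,-115,0],0.07],[34,[-14,-150,0],0.09],[34,[-18,-185,0],0.11],[34,[-22,-220,0],0.117],[34,[-26,-255,0],0.117],[34,[-30,-290,0],0.117],[34,[-33,-320,0],0.117]])

```text
clock: 39.58
tool_pos: [0.4988, 0.0139, 0.1763]
ee_rot: [[0.146, -0.989, 0.001], [-0.989, -0.146, -0.0], [0.001, -0.001, -1.0]]
force: [0.4, -0.2, 0.5]
opening: 0.0342
```

Call:
send_rows(motion=[[34,[-2,-25,0],0],[34,[-3,-38,0],0],[34,[-3,-43,0],0],[34,[-3,-43,0],0],[34,[-3,-43,-20],0],[34,[-3,-43,-40],0],[34,[-3,-43,-60],0],[34,[-3,-43,-70],0],[34,[-3,-43,-70],0],[34,[-3,-43,-70],0]])

```text
clock: 40.42
tool_pos: [0.4962, -0.0265, 0.1056]
ee_rot: [[0.147, -0.989, -0.001], [-0.989, -0.147, 0.0], [-0.0, 0.001, -1.0]]
force: [0.3, 0.6, 1.0]
opening: 0.0341
```

Run:
```python
from h import *
s=bot.get_state(); print(s['clock'],s['tool_pos'],s['ee_rot'][:,0],s['force'],s['opening'])
snap('scene','sc17',(240,110,360,230),6)
snap('top','tp17')
```

```text
40.4167 [ 0.49620879 -0.02645634  0.10558497] [ 1.47279240e-01 -9.89094872e-01 -3.99455625e-04] [0.27252585 0.61435763 1.02016515] 0.03405041061266113
```

View pics/sc17.png

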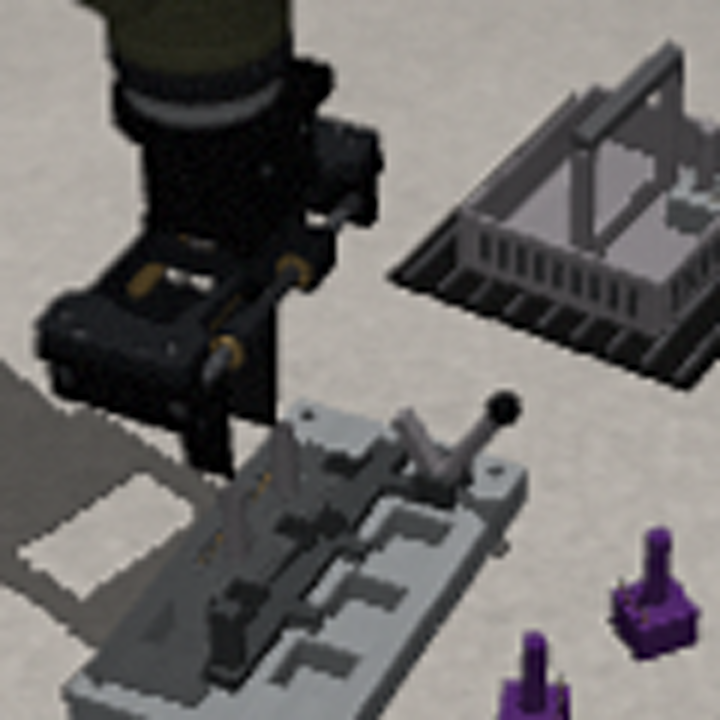

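View pics/tp17.png

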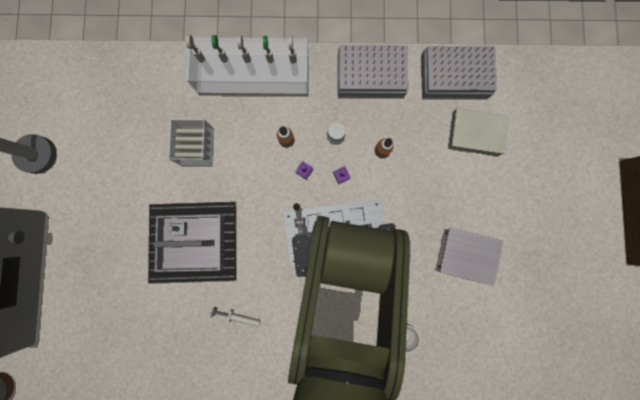

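Call:
send_rows(motion=[[34,[0,0,-12],0],[34,[0,0,-25],0],[34,[0,0,-38],0],[34,[0,0,-48],0],[34,[0,0,-54],0],[34,[0,0,-56],0],[34,[0,0,-56],0],[34,[0,0,-56],0],[34,[0,0,-56],0],[34,[0,0,-56],0]], force=20)

```text
clock: 41.35
tool_pos: [0.4969, -0.0273, 0.0504]
ee_rot: [[0.146, -0.989, 0.001], [-0.989, -0.146, -0.0], [0.0, -0.001, -1.0]]
force: [-0.2, -0.5, -0.3]
opening: 0.0341
```

Call:
send_rows(motion=[[0,[0,0,0],0],[0,[0,0,0],0],[0,[0,0,0],0],[0,[0,0,0],0],[0,[0,0,0],0],[0,[0,0,0],0],[0,[0,0,0],0],[0,[0,0,0],0],[0,[0,0,0],0],[0,[0,0,0],0]])

```text
clock: 42.18
tool_pos: [0.4963, -0.0272, 0.0497]
ee_rot: [[0.146, -0.989, 0.0], [-0.989, -0.146, 0.0], [-0.0, -0.0, -1.0]]
force: [0.4, 1.3, -0.5]
opening: 0.0108
```

Call:
send_rows(motion=[[0,[0,0,2],0],[0,[0,0,5],0],[0,[0,0,9],0],[0,[0,0,14],0],[0,[0,0,20],0],[0,[0,0,30],0],[0,[0,0,45],0],[0,[0,0,60],0],[0,[0,0,60],0],[0,[0,0,60],0]], force=35)

```text
clock: 43.02
tool_pos: [0.4973, -0.0273, 0.1112]
ee_rot: [[0.146, -0.989, 0.003], [-0.989, -0.146, -0.001], [0.001, -0.003, -1.0]]
force: [0.3, -0.2, -0.3]
opening: 0.0102
```

Run:
```python
from h import *
s=bot.get_state(); print(s['clock'],s['tool_pos'],s['ee_rot'][:,0],s['force'],s['opening'])
snap('scene','sc18',(240,110,360,230),6)
```

```text
43.0167 [ 0.49728318 -0.02734719  0.1112394 ] [ 0.14627249 -0.98924383  0.00099718] [ 0.32183109 -0.17611482 -0.34698694] 0.010184793924006747
```

View pics/sc18.png

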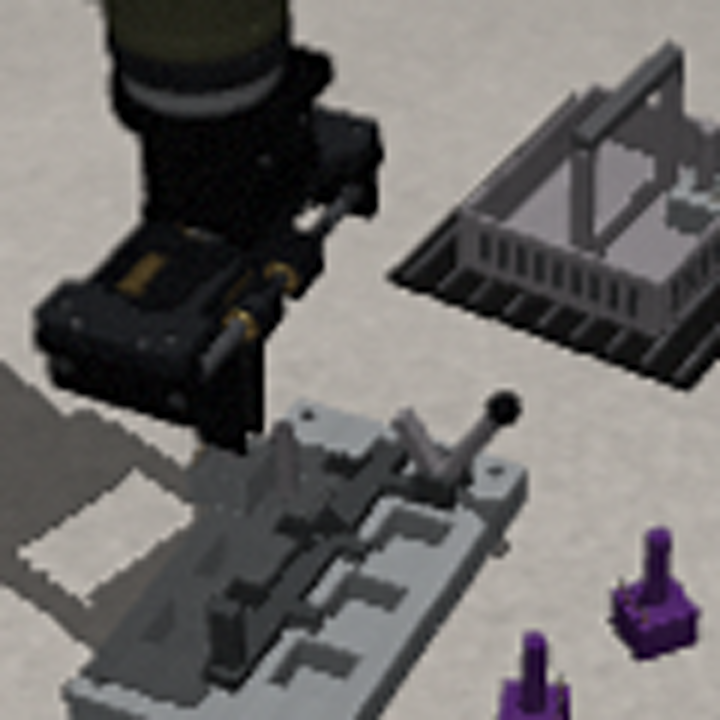

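Call:
send_rows(motion=[[0,[0,0,20],0],[0,[0,0,45],0],[0,[0,5,70],0],[0,[-2,25,80],0],[0,[-4,50,80],-0.02],[0,[-6,75,80],-0.04],[0,[-8,100,80],-0.06],[0,[-10,130,80],-0.08],[0,[-12,160,80],-0.1],[0,[-14,190,80],-0.117]])

```text
clock: 43.9
tool_pos: [0.4813, 0.164, 0.1882]
ee_rot: [[0.028, -1.0, -0.002], [-1.0, -0.028, -0.0], [0.0, 0.002, -1.0]]
force: [-0.1, -0.7, -0.5]
opening: 0.0104
```

Run:
```python
from h import *
s=bot.get_state(); print(s['clock'],s['tool_pos'],s['ee_rot'][:,0],s['force'],s['opening'])
snap('scene','sc19',(270,50,410,190),5)
```

```text
43.9 [0.48125086 0.16396738 0.18823488] [ 2.84866072e-02 -9.99594090e-01  4.09362064e-04] [-0.07523686 -0.65895187 -0.4561602 ] 0.010428339504224891
```

View pics/sc19.png

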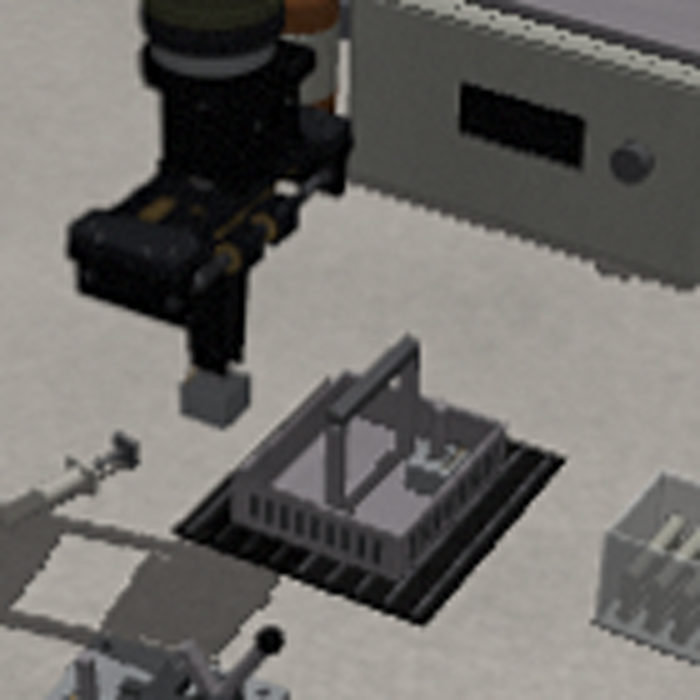

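Call:
send_rows(motion=[[0,[-2,20,0],0],[0,[-4,45,0],0],[0,[-6,70,0],0],[0,[-8,95,0],0],[0,[-10,116,0],0],[0,[-12,132,0],0],[0,[-13,140,0],0],[0,[-13,142,0],0],[0,[-13,142,0],0],[0,[-13,142,0],0]])

```text
clock: 44.78
tool_pos: [0.4692, 0.304, 0.1891]
ee_rot: [[0.029, -1.0, -0.001], [-1.0, -0.029, -0.001], [0.001, 0.001, -1.0]]
force: [-0.6, 0.1, -0.1]
opening: 0.01
```

Call:
send_rows(motion=[[0,[0,0,-10],0],[0,[0,0,-30],0],[0,[0,0,-50],0],[0,[0,0,-70],0],[0,[0,0,-90],0],[0,[0,0,-105],0],[0,[0,0,-116],0],[0,[0,0,-122],0],[0,[0,0,-126],0],[0,[0,0,-126],0]])

```text
clock: 45.62
tool_pos: [0.4692, 0.3044, 0.0631]
ee_rot: [[0.029, -1.0, -0.001], [-1.0, -0.029, -0.0], [0.0, 0.001, -1.0]]
force: [-1.0, 0.4, -0.2]
opening: 0.0104
```

Run:
```python
from h import *
s=bot.get_state(); print(s['clock'],s['tool_pos'],s['ee_rot'][:,0],s['force'],s['opening'])
snap('scene','sc20',(270,50,410,190),5)
```

```text
45.6167 [0.46917244 0.30444403 0.06314109] [ 2.93694073e-02 -9.99568573e-01  3.23723800e-04] [-1.00926804  0.39348157 -0.18213467] 0.010397808403086413
```

View pics/sc20.png

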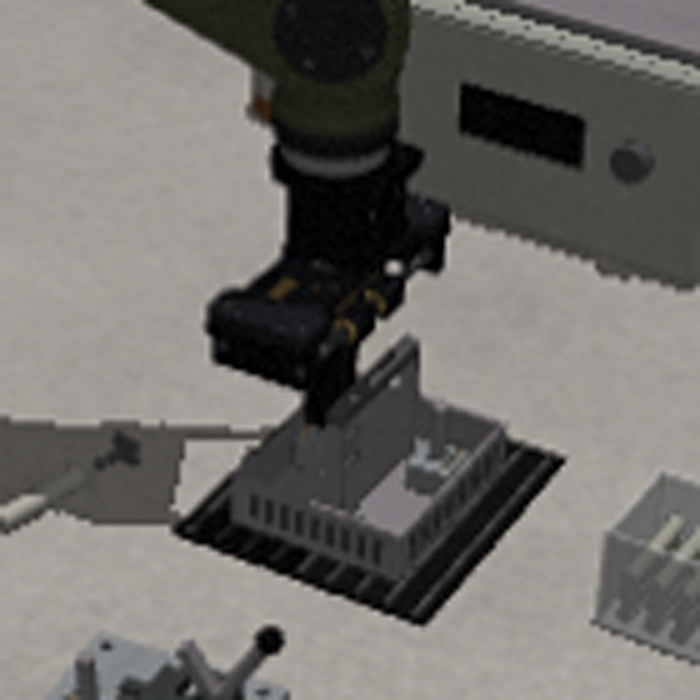

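Call:
send_rows(motion=[[0,[0,0,-3],0],[0,[0,0,-6],0],[0,[0,0,-8],0],[0,[0,0,-9.5],0],[0,[0,0,-10.5],0],[0,[0,0,-11.5],0],[0,[0,0,-12],0],[0,[0,0,-12.5],0],[0,[0,0,-12.5],0],[0,[0,0,-12.5],0]])

```text
clock: 46.5
tool_pos: [0.4693, 0.3049, 0.0517]
ee_rot: [[0.03, -1.0, -0.0], [-1.0, -0.03, 0.0], [-0.0, 0.0, -1.0]]
force: [-2.3, -1.5, 3.4]
opening: 0.0105
```

Contact. I'll release and go up.

Call:
send_rows(motion=[[26,[0,0,0],0],[26,[0,0,0],0],[26,[0,0,0],0],[26,[0,0,0],0],[26,[0,0,0],0],[26,[0,0,10],0],[26,[0,0,30],0],[26,[0,0,60],0],[26,[0,0,95],0],[26,[0,0,125],0]])

```text
clock: 47.33
tool_pos: [0.4694, 0.3049, 0.1787]
ee_rot: [[0.03, -1.0, 0.001], [-1.0, -0.03, 0.001], [-0.0, -0.001, -1.0]]
force: [0.9, 1.6, -0.4]
opening: 0.0259
```

Call:
send_rows(motion=[[34,[0,-15,0],0.01],[34,[1,-40,0],0.03],[34,[3,-70,0],0.05],[34,[5,-100,0],0.07],[34,[8,-130,0],0.09],[34,[11,-160,0],0.11],[34,[14,-190,0],0.117],[34,[17,-220,0],0.117],[34,[19,-250,0],0.117],[34,[19.5,-272,0],0.117]])

```text
clock: 48.17
tool_pos: [0.489, 0.0308, 0.1772]
ee_rot: [[0.145, -0.989, 0.001], [-0.989, -0.145, -0.001], [0.001, -0.001, -1.0]]
force: [0.5, 0.2, 0.2]
opening: 0.034
```

Call:
send_rows(motion=[[34,[0,-11,0],0],[34,[0,-12,0],0],[34,[0,-12,-20],0],[34,[0,-12,-40],0],[34,[0,-12,-60],0],[34,[0,-12,-72],0],[34,[0,-12,-72],0],[34,[0,-12,-72],0],[34,[0,-12,-72],0],[34,[0,-12,-72],0]])

```text
clock: 49.0
tool_pos: [0.4899, 0.021, 0.1058]
ee_rot: [[0.147, -0.989, 0.003], [-0.989, -0.147, -0.0], [0.001, -0.003, -1.0]]
force: [1.6, -0.4, 0.0]
opening: 0.034
```

Run:
```python
from h import *
s=bot.get_state(); print(s['clock'],s['tool_pos'],s['ee_rot'][:,0],s['force'],s['opening'])
snap('scene','sc21',(240,100,400,230),5)
```

```text
49.0 [0.48993148 0.02103596 0.10580127] [ 1.46630259e-01 -9.89191235e-01  5.17668676e-04] [ 1.6471213  -0.39588807  0.03861775] 0.03402648895025781
```

View pics/sc21.png

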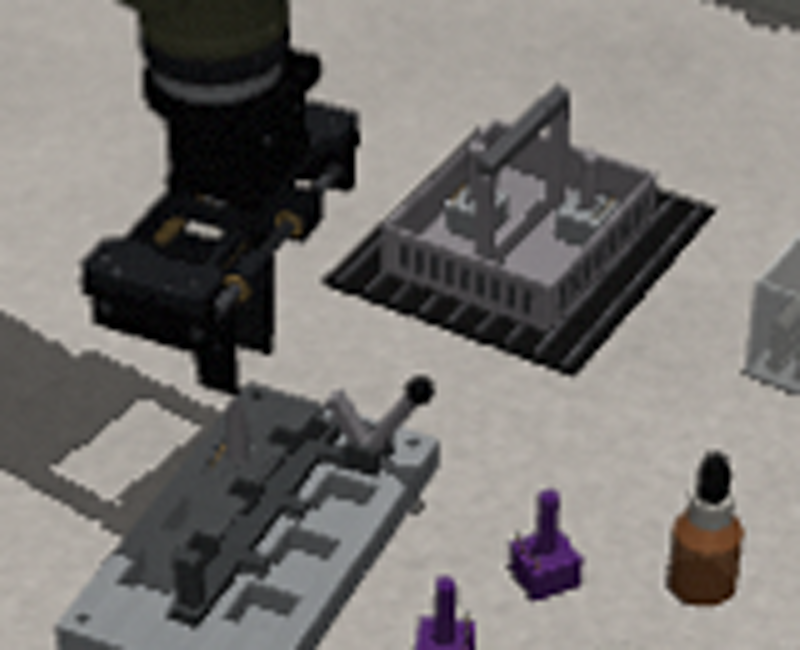

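Call:
send_rows(motion=[[34,[-0.5,0,-12],0],[34,[-0.5,0,-25],0],[34,[-0.5,0,-38],0],[34,[-0.5,0,-48],0],[34,[-0.5,0,-54],0],[34,[-0.5,0,-56],0],[34,[-0.5,0,-56],0],[34,[-0.5,0,-56],0],[34,[-0.5,0,-56],0],[34,[-0.5,0,-56],0]], force=20)

```text
clock: 49.88
tool_pos: [0.4889, 0.0208, 0.0489]
ee_rot: [[0.146, -0.989, 0.002], [-0.989, -0.146, -0.0], [0.0, -0.001, -1.0]]
force: [-0.3, 0.1, -0.2]
opening: 0.0339
```

Call:
send_rows(motion=[[0,[0,0,0],0],[0,[0,0,0],0],[0,[0,0,0],0],[0,[0,0,0],0],[0,[0,0,0],0],[0,[0,0,0],0],[0,[0,0,0],0],[0,[0,0,0],0],[0,[0,0,0],0],[0,[0,0,0],0]])

```text
clock: 50.72
tool_pos: [0.4883, 0.0208, 0.0482]
ee_rot: [[0.146, -0.989, 0.0], [-0.989, -0.146, 0.0], [-0.0, -0.0, -1.0]]
force: [0.4, 0.6, 0.4]
opening: 0.0105
```

Call:
send_rows(motion=[[0,[0,0,2],0],[0,[0,0,5],0],[0,[0,0,9],0],[0,[0,0,14],0],[0,[0,0,20],0],[0,[0,0,30],0],[0,[0,0,45],0],[0,[0,0,60],0],[0,[0,0,60],0],[0,[0,0,60],0]], force=35)

```text
clock: 51.55
tool_pos: [0.4893, 0.0208, 0.1097]
ee_rot: [[0.146, -0.989, 0.003], [-0.989, -0.146, -0.0], [0.001, -0.003, -1.0]]
force: [-0.7, 1.1, -1.9]
opening: 0.0102
```

Call:
send_rows(motion=[[0,[0,0,20],0],[0,[0,0,45],0],[0,[0,0,70],0],[0,[2,5,80],0],[0,[4,20,80],-0.02],[0,[7,40,80],-0.04],[0,[10,65,80],-0.06],[0,[14,90,80],-0.08],[0,[18,115,80],-0.1],[0,[22,140,80],-0.117]])

```text
clock: 52.38
tool_pos: [0.5096, 0.1622, 0.1865]
ee_rot: [[0.029, -1.0, -0.002], [-1.0, -0.029, -0.0], [0.0, 0.002, -1.0]]
force: [0.3, -1.0, -1.3]
opening: 0.0106
```

Run:
```python
from h import *
s=bot.get_state(); print(s['clock'],s['tool_pos'],s['ee_rot'][:,0],s['force'],s['opening'])
snap('scene','sc22',(270,50,410,190),5)
```

```text
52.3833 [0.5096335  0.16224308 0.18647734] [ 2.88381676e-02 -9.99584061e-01  2.56056632e-04] [ 0.33537949 -1.00635823 -1.28440665] 0.010568124764953194
```

View pics/sc22.png

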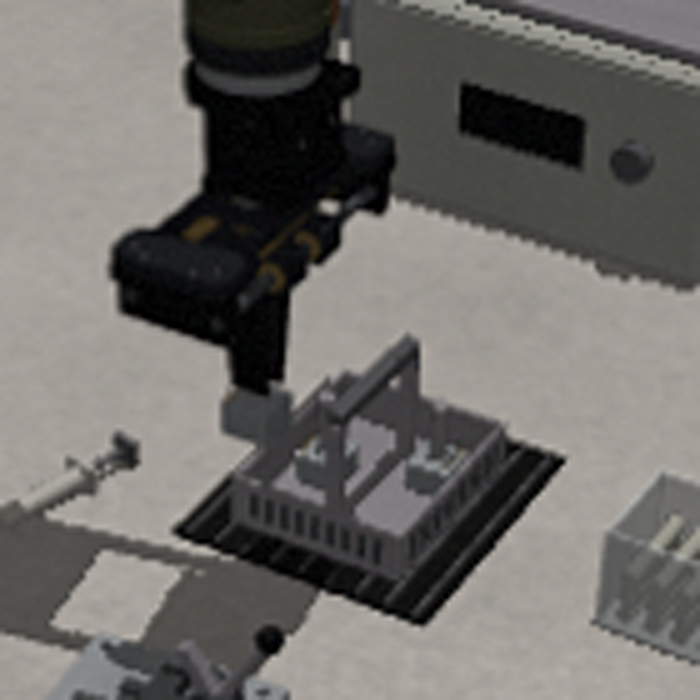

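Call:
send_rows(motion=[[0,[4,20,0],0],[0,[9,45,0],0],[0,[14,70,0],0],[0,[18,90,0],0],[0,[21,105,0],0],[0,[23,113,0],0],[0,[23,115,0],0],[0,[23,115,0],0],[0,[23,115,0],0],[0,[23,115,-5],0]])

```text
clock: 53.27
tool_pos: [0.5339, 0.2752, 0.1841]
ee_rot: [[0.029, -1.0, 0.002], [-1.0, -0.029, 0.0], [-0.0, -0.002, -1.0]]
force: [0.7, 0.3, -0.1]
opening: 0.0105
```

Call:
send_rows(motion=[[0,[0,0,-10],0],[0,[0,0,-30],0],[0,[0,0,-50],0],[0,[0,0,-70],0],[0,[0,0,-90],0],[0,[0,0,-103],0],[0,[0,0,-112],0],[0,[0,0,-118],0],[0,[0,0,-121],0],[0,[0,0,-121],0]])

```text
clock: 54.1
tool_pos: [0.5334, 0.2758, 0.0621]
ee_rot: [[0.03, -1.0, 0.0], [-1.0, -0.03, 0.0], [-0.0, -0.0, -1.0]]
force: [0.9, -0.6, -0.4]
opening: 0.0104
```

Run:
```python
from h import *
s=bot.get_state(); print(s['clock'],s['tool_pos'],s['ee_rot'][:,0],s['force'],s['opening'])
snap('scene','sc23',(270,50,410,190),5)
```

```text
54.1 [0.53338657 0.27579427 0.06207396] [ 2.97223830e-02 -9.99558192e-01 -2.04876860e-05] [ 0.85169156 -0.55272337 -0.40843805] 0.010357967882179847
```

View pics/sc23.png

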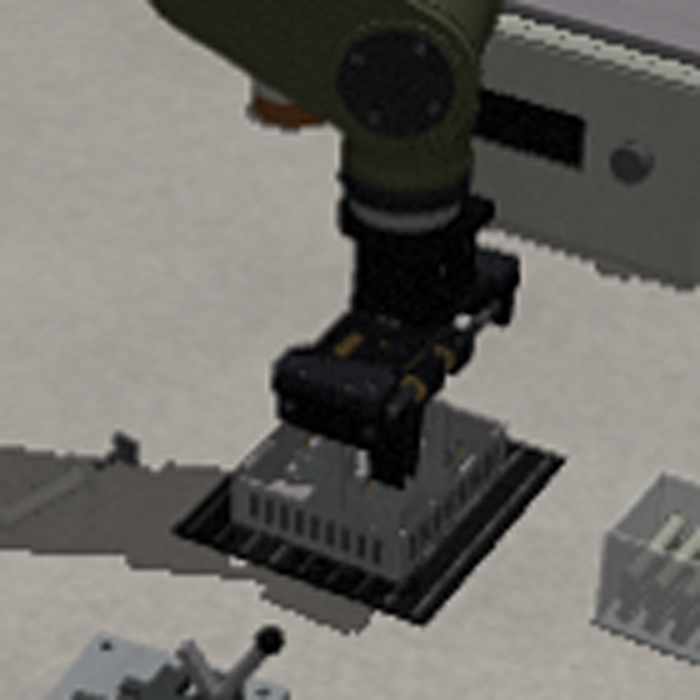

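Call:
send_rows(motion=[[0,[0,0,-3],0],[0,[0,0,-6],0],[0,[0,0,-8],0],[0,[0,0,-9.5],0],[0,[0,0,-10.5],0],[0,[0,0,-11.5],0],[0,[0,0,-12],0],[0,[0,0,-12.5],0],[0,[0,0,-12.5],0],[0,[0,0,-12.5],0]])

```text
clock: 54.98
tool_pos: [0.5334, 0.2758, 0.0502]
ee_rot: [[0.03, -1.0, 0.0], [-1.0, -0.03, -0.0], [0.0, -0.0, -1.0]]
force: [-2.3, -1.6, 4.8]
opening: 0.0104
```

Call:
send_rows(motion=[[26,[0,0,0],0],[26,[0,0,0],0],[26,[0,0,0],0],[26,[0,0,0],0],[26,[0,0,0],0],[26,[0,0,10],0],[26,[0,0,30],0],[26,[0,0,60],0],[26,[0,0,95],0],[26,[0,0,125],0]])

```text
clock: 55.82
tool_pos: [0.5334, 0.2759, 0.1772]
ee_rot: [[0.03, -1.0, 0.001], [-1.0, -0.03, 0.0], [-0.0, -0.001, -1.0]]
force: [1.3, -0.4, -0.2]
opening: 0.0262
```

Call:
send_rows(motion=[[26,[-20,-20,20],0],[26,[-40,-45,40],0],[26,[-60,-70,60],0],[26,[-80,-95,80],0],[26,[-100,-120,100],0],[26,[-120,-145,110],0],[26,[-140,-170,110],0],[26,[-155,-195,110],0],[26,[-165,-220,110],0],[26,[-165,-240,110],0]])

```text
clock: 56.65
tool_pos: [0.3668, 0.0347, 0.2858]
ee_rot: [[0.03, -1.0, 0.003], [-1.0, -0.03, -0.0], [0.0, -0.003, -1.0]]
force: [0.6, -1.3, 0.2]
opening: 0.0265
```

Call:
send_rows(motion=[[26,[0,-30,0],0],[26,[0,-60,0],0],[26,[0,-90,0],0],[26,[0,-120,0],0],[26,[0,-150,0],0],[26,[0,-180,0],0],[26,[0,-210,0],0],[26,[0,-235,0],0],[26,[0,-250,0],0],[26,[0,-250,0],0]])

```text
clock: 57.48
tool_pos: [0.3678, -0.2163, 0.2852]
ee_rot: [[0.026, -1.0, -0.0], [-1.0, -0.026, -0.001], [0.001, 0.0, -1.0]]
force: [0.3, -0.1, 0.2]
opening: 0.0261
```

Run:
```python
from h import *
s=bot.get_state(); print(s['clock'],s['tool_pos'],s['force'],s['opening'])
snap('scene','sc24',(240,50,440,250),4)
snap('top','tp24',(130,120,400,300),2.9)
t=cv2.imread('pics/raw_tp24.png');crop(t,'t24b',(140,195,245,290),7)
```

```text
57.4833 [ 0.36784041 -0.21634953  0.28515122] [ 0.2962528  -0.13084312  0.19363937] 0.02614579247415265
```

View pics/sc24.png

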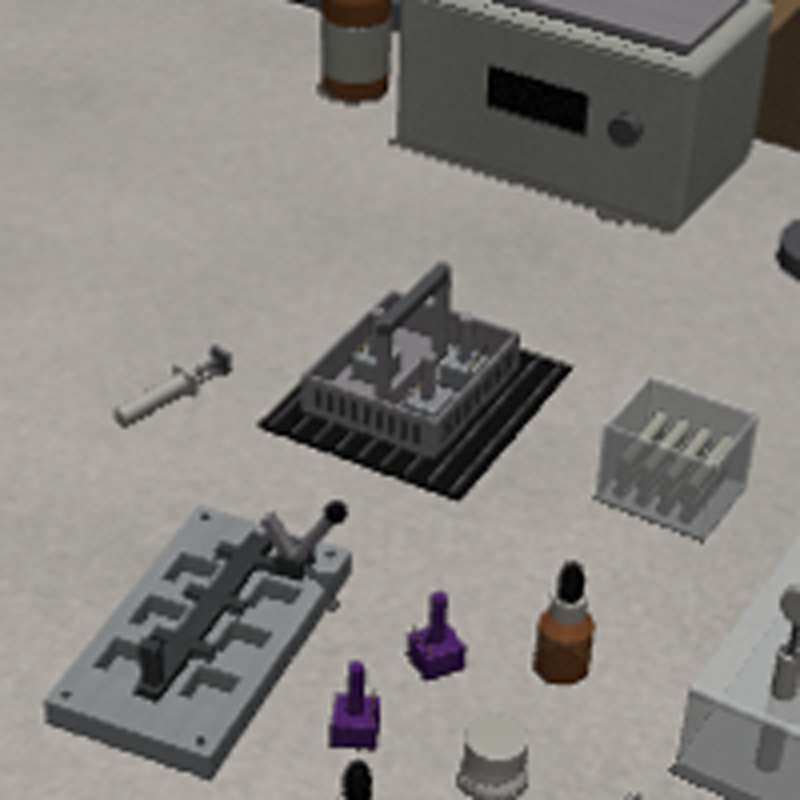

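View pics/tp24.png

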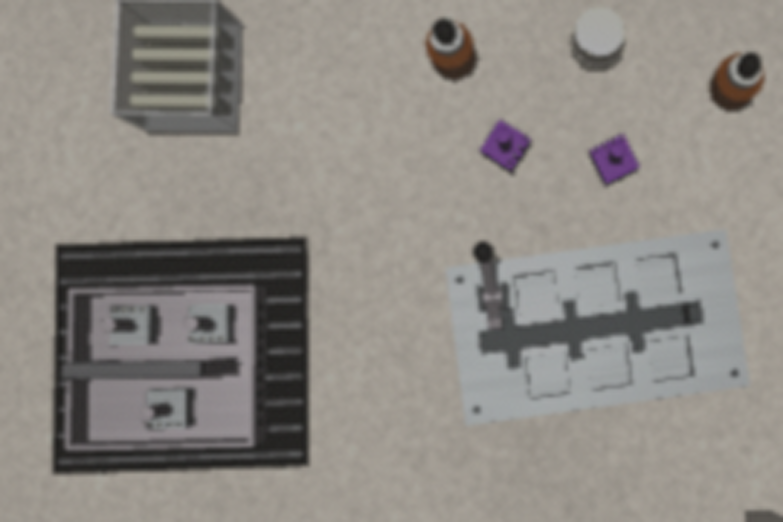

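View pics/t24b.png

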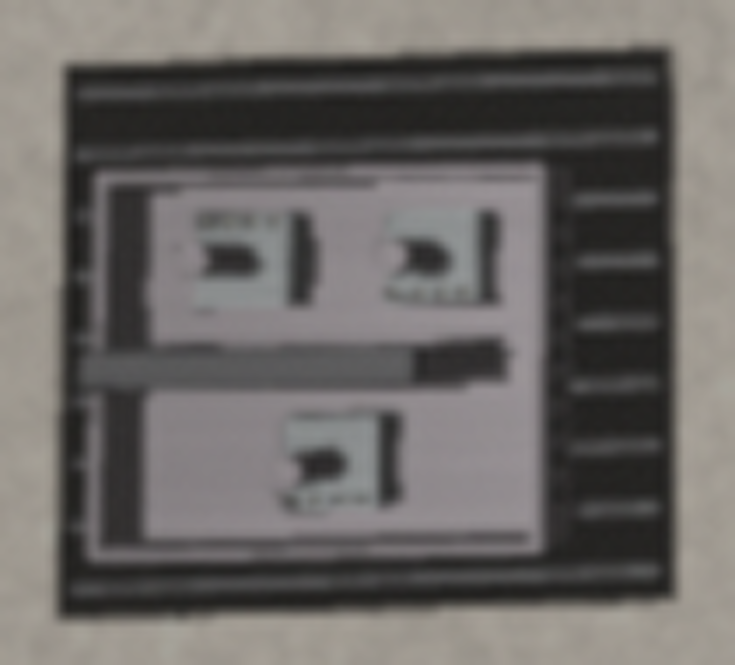

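The basket has shifted about 1 cm, so it was knocked or is still moving. I'll let a second pass, recheck, and fit its pose against the mat.

Call:
send_rows(motion=[[26,[0,0,0],0],[26,[0,0,0],0],[26,[0,0,0],0],[26,[0,0,0],0],[26,[0,0,0],0],[26,[0,0,0],0],[26,[0,0,0],0],[26,[0,0,0],0],[26,[0,0,0],0],[26,[0,0,0],0]])

```text
clock: 58.42
tool_pos: [0.3683, -0.2142, 0.2846]
ee_rot: [[0.03, -1.0, -0.0], [-1.0, -0.03, 0.0], [-0.0, 0.0, -1.0]]
force: [0.6, 0.1, -0.9]
opening: 0.026
```

Run:
```python
from fit import *
snap('top','tp25',(140,195,245,290),7)
snap('scene','sc25',(290,100,400,190),7)
a=cv2.imread('pics/raw_tp24.png').astype(int);b=cv2.imread('pics/raw_tp25.png').astype(int)
d=abs(a-b).max(2)[195:290,140:245];print('moved px',(d>25).sum())
T=lambda a,b:(140+a/7-.4,195+b/7-.4)
o=[('top',T(96,171),(.06,.07,.035)),('top',T(547,162),(.06,-.07,.035)),('top',T(545,553),(-.06,-.07,.035)),('top',T(87,563),(-.06,.07,.035)),
('top',T(80,371),(0,.049,.092)),('top',T(415,365),(0,-.049,.092))]
p,r=fit(o,[.5,.308,.03],.003);print(p);print(r.round(1))
m=[('top',T(67,68),(.09,.1,.003)),('top',T(670,50),(.09,-.1,.003)),('top',T(673,597),(-.09,-.1,.003)),('top',T(60,614),(-.09,.1,.003))]
q,r=fit(m,[.5,.308,.03],0);print('mat',q);print(r.round(1))
R=lambda t:np.array([[np.cos(t),-np.sin(t)],[np.sin(t),np.cos(t)]])
for l in((.06,.07),(.06,-.07),(-.06,-.07),(-.06,.07)):
  print(R(q[2]).T@(p[:2]+R(p[2])@l-q[:2]))
```

```text
moved px 0
[0.49294017 0.31149673 0.03033568]
[[ 0.4  0.2]
 [-0.3  0.2]
 [-0.3 -0.2]
 [ 0.4 -0.3]
 [-0.3  0.1]
 [ 0.2 -0. ]]
mat [0.50184567 0.3088978  0.03932344]
[[-0.4 -0.8]
 [ 0.4 -0.7]
 [ 0.6  0.6]
 [-0.6  0.8]]
[0.05183027 0.07240494]
[ 0.050572   -0.06758941]
[-0.06942316 -0.06651089]
[-0.06816489  0.07348345]
```

View pics/sc25.png

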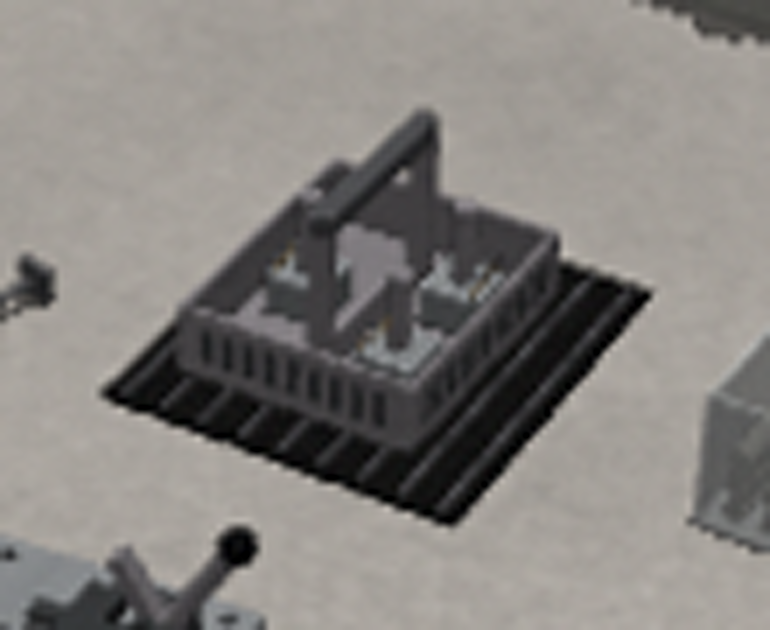

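Run:
```python
from h import *
t=cv2.imread('pics/raw_tp25.png')
M=np.array([[np.cos(.1469),np.sin(.1469)],[-np.sin(.1469),np.cos(.1469)]])
crop(t,'t25c',(275,190,400,275),6)
```

```text
(no output)
```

View pics/t25c.png

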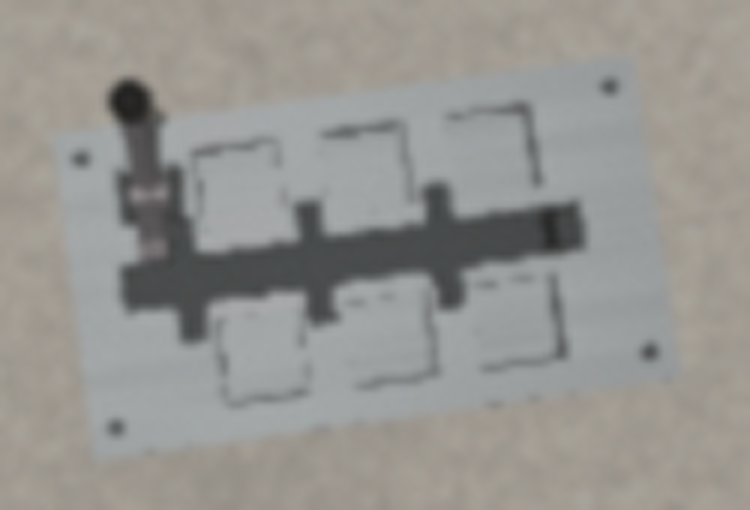

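The bar is against its stop with about 24 mm of travel, the lever is over and all pockets are empty. I'll hand in.

```bash
python3 -c "
from rig import sign_off
print(sign_off())"
```

```text
the job is handed in; nothing more can be done
None
```

The job is done and handed in at about 58 s. The basket is on the mat, the lever is flipped, the bar is open, and all three blocks present (2, 3 and 5) stand upright on the basket floor.

Last checks, from both cameras:
- **Basket:** it shifted about 1 cm after I placed the last block. I did not put it back, because a second look showed it at rest and every corner about 20 mm or more inside the mat's edge.
- **Lever:** I measured it at 30° past upright.
- **Bar:** it slid about 24 mm against its stop, with the teeth between the pockets.
- **Cassette:** all six pockets are empty.
- **Bystanders:** both bottles are standing, and I did not touch the purple look-alikes.

Three things did not go cleanly:
- **Basket grip:** my first grip closed before reaching the handle and caught nothing, so I repeated it.
- **Lever push:** my first push stopped at 22°, probably because the raised nose hit my fingertips. I pushed again higher up and it went fully over.
- **Bar nudge:** while the lever was still at 22°, closing on the tab moved the bar about 4 mm. I opened it fully only after the lever was right over.

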